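# Seat the sensor board in the rod counter's card rack

### The job

Take the tall sensor board out of its wooden stand, find the two card guides of the rack and slide it down them, without forcing it, until it rests on the sprung contacts, and let go. Then gently swing both levers in and down over its top edge to press the board fully home, and leave the low blank board in the stand.

Things in the scene. Friction and masses are not known exactly. Their poses are not given: they have to be found in the camera images.
- board_mid (a point): Centre of the tall sensor board to be moved: a green circuit board standing upright, 150 mm wide (y), 4 mm thick (x), 90 mm tall, 112 mm with its bar; about 150 g. Small parts stand up to 8 mm proud of its +x face (|y| under 50 mm, 40 mm or more above the lower edge). This point is 56 mm above the lower edge. Axes: x through the thickness, y along the width, z up. Either face may look forward.
- pull_bar (a point): Where to grasp the sensor board: the free part of its black pull bar, which stands in the middle of the top edge, 30 mm wide (board's y), 12 mm thick (board's x), 22 mm tall. This point is its centre, 101 mm above the board's lower edge, 11 mm below the bar's top. Same axes as the board.
- blank_mid (a point): Centre of the low blank board (no parts on it) in the stand's other slot: 150 mm wide, 4 mm thick, 55 mm tall, with a similar bar up to 70 mm. This point is 35 mm above its lower edge. It stays there.
- stand: Wooden stand, fixed, 150 x 170 mm, with two slots along its y, 45 mm either side of its centre in x. Origin: centre of its underside, on the bench. Slot floors 10 mm up, slot walls up to 38 mm, slots 5.5 mm wide. Either board can be in either slot.
- rack: Card rack, fixed. Origin: centre of its grey base's underside, on the bench; base 130 (x) x 250 (y) mm, z up. On it stands a pair of black upright channels, the card guides, facing each other along y; the board's width goes along y. The pair, with contacts and levers, is clamped up to 16 mm off the base's centre in x, either way: NO pose listed here includes this offset; it must be seen or felt.
- mouth (a point): Nominal centre between the tops of the guides, 112 mm above the bench; the true one is up to 16 mm off along x, see rack. Axes as the rack. Each guide has a level flange at this height, out to 30 mm either side of the channel in x (60 to 78 mm from the centre in y). The gap between flanges is 10.6 mm, narrowing to the 6 mm wide channel at 104 mm. In y the channel ends are 155 mm apart. Friction about 0.6.
- contacts (a point): Nominal centre of the tops of the two sprung contacts between the guides, 32 mm above the bench (same x offset). A board lowered by hand rests on them, its lower edge here. Pressed further they resist with 4 N in all, growing to 9 N at fully home, 3.8 mm lower, where the closed levers hold it; otherwise they lift it again.
- axis_left (a point): Nominal point on the hinge axis of the lever at the rack's +y end, 94 mm from the rack's centre, 126 mm above the bench (same x offset); the axis runs along the rack's x. The lever is a steel bar 8 mm thick, 14 mm wide, ending 62 mm from the axis; its last 18 mm are a black pad 24 mm wide (x), 10 mm thick. A nose under it, 28 mm from the axis, meets the board's top edge.
- axis_right (a point): The same for the lever at the rack's -y end, mirrored.
- lever_left (a joint): Angle of the +y lever, rad. 0 = closed: level, pointing inwards (to -y) over the board's top edge, against a hard stop. Grows as its tip rises and swings outward: 1.57 upright, 2.0 fully open. Stiff, stays where it is left: 3 to 4 N at the pad moves it; it presses on the board over the last 0.15 rad, then needs about 6 N.
- lever_right (a joint): Angle of the -y lever, mirrored: 0 = closed, level, pointing inwards (to +y) over the board's top edge; grows as its tip rises and swings outward. Otherwise as lever_left.
There are look-alikes about, which are no part of the job. Leave any blue look-alike of the part that bears board_mid alone.

How it is judged (in metres and radians):
On the way, in this order (a step that is already met when the one before it is completed fails the run):
1. the board stands in both guides, resting on the contacts, with both levers still open and the board let go (z of board_mid in the frame of rack between 0.0855 and 0.091 m and horizontal distance between board_mid and rack below 0.02 m and angle between board_mid's own z axis and vertical below 0.08 rad and angle between the y axis of board_mid and the y axis of rack, either way round below 0.06 rad and value of joint each of lever_left, lever_right above 0.8 rad and contact force between the fingers and board below 0.1 N), for 0.2 s.
2. both levers are closed and the board is pressed home (value of joint each of lever_left, lever_right below 0.07 rad and z of board_mid in the frame of rack below 0.0862 m), for 0.2 s.
At the end, for the whole second after the job is handed in: The board is upright in both guides (within 20 mm of the rack's centre, 0.06 rad upright, 0.05 rad of the rack's direction), pressed home (its centre under 86.2 mm above the bench), both levers closed within 0.07 rad, all at rest, the blank within 15 mm of its start (all of step 2 and z of board_mid in the frame of rack above 0.081 m and horizontal distance between board_mid and rack below 0.02 m and angle between board_mid's own z axis and vertical below 0.06 rad and angle between the y axis of board_mid and the y axis of rack, either way round below 0.05 rad and linear speed of board below 0.02 m/s and distance of blank_mid from where it was at the start of the episode below 0.015 m); the robot touches nothing.
It fails at once if the board is forced: more than 30 N between it and the rack (contact force between board and rack above 30 N).
It fails at once if the robot pushes on the rack or its levers with more than 25 N (contact force between the arm and rack above 25 N).
It fails at once if the board is dropped into the guides (linear speed of board above 0.45 m/s and horizontal distance between board_mid and rack below 0.02 m and z of board_mid in the frame of rack below 0.15 m).
It fails at once if the blank is knocked about or taken out (distance of blank_mid from where it was at the start of the episode above 0.03 m).
It also fails if it takes over 72 s, if anything falls off the work surface, if the arm or the gripper's body presses on something with over 40 N, if the wrist force passes 120 N, or if a joint passes its speed limit or range.

### The arm

A 6-joint arm with a two-finger parallel gripper is mounted at the origin on the work surface. World frame = base frame: x ahead of the robot, y to its left, z up, the work surface at z = 0. Lengths are in mm, angles in degrees, forces in N, time in s.
With the tool pointing down it reaches from about 300 to 850 mm from the base axis. Payload 4.2 kg.
Tool frame: the origin (TCP) lies midway between the tips of the shut fingers; the grasp point (between the pads) lies env.grip_depth behind it (env.grip_depth is the distance from the TCP to the grasp point, in mm); z points along the fingers, y is the direction in which the jaws open and shut (so a half turn about z gives the same grasp; the last joint's range is limited). The gripper opens to 91 mm and grips with 3 to 60 N. Pads are 32 mm wide; open, the fingers measure 118 mm over their backs; the gripper's body (76 mm by 178 mm) begins 60 mm behind the grasp point.
Start: joints at [-77.407, 18.312, 89.639, -0, 72.044, -1.146], TCP at [136.569, -558.562, 213.976] pointing down, gripper open.
Joint ranges: [-177.97, 177.97], [-48.28, 115.42], [12.27, 149.76], [-77.06, 257.06], [2.81, 150.46], [-146.56, 146.56]. Speed limits (degrees/s): [147.25, 147.25, 180, 180, 180, 180].

### API

Orientations are given as [roll, pitch, yaw] about the fixed x, y, z axes, in that order (R = Rz(yaw) Ry(pitch) Rx(roll)).
In Python, from workcell import env, cams, spotter gives the robot as it stands.
- The arm moves only by the tool apply_moves, never from a script. Its argument "plan" is a list of rows, each an object with "jaw": the closure, from 0 (fully open) to 1 (shut); "delta_pos": the shift along the tool's x, y, z in mm, a list of three; "spin": the turn about the tool's z in rad. In form: [{"jaw": jaw, "delta_pos": [dx, dy, dz], "spin": spin}, ...]. A call has exactly 8 rows; each row is the pose to reach, as a shift and turn from the pose measured when the call began, along the tool's axes at that moment; what a row does not reach only later rows make up. A row lasts 1/8 s, in which the tool goes at most 62.5 mm and 10.7 degrees, less where a joint would pass 70% of its speed; a pose out of reach is approached as far as the arm can. A call with a gripper value outside its range is refused whole. The fingers move at their own pace and stop on an object; "squeeze" is the grip in N (left out, the last holds). Time passes only in rows, so rows that repeat a pose let the fingers close, or fill a call up. It gives the time, the measured TCP pose, the force and the opening at its end, in the units of the state.
- env.state(): the state, without advancing time (a new reading comes with each control period).
- cams.grab_frame(name): name is "scene" or "side" or "wrist"; returns the picture (400x640x3 uint8, red, green, blue); there is no depth.
- cams.calibration(name): a dict with "camera_matrix" (3x3 intrinsics, pixels), "rvec" (rotation vector, rad) and "tvec" (3), from world to camera coordinates, as OpenCV has them. Camera axes: x right, y down, z forward; pixel columns grow to the right and rows downward; lengths in mm; the calibration is good to about 2 mm. A picture is of the moment at which its call begins: read the wrist's pose just before it. calibration takes no time and is no camera call; for the wrist camera it gives the pose at the moment of the call.
- env.job_done(): hands the job in, once; it reports no verdict.
Trained networks look in the newest picture that a camera, given by its name, has taken for a name from the list of things; names that differ only in an ending like _2 or _b are one class to them, and where a whole thing is asked for, a point or a joint stands for the part that bears it (a point fixed in the world has none). Each returns a list of dicts, best first, with "confidence" (0 to 1); they miss things now and then, are a little off and sometimes report something else, mostly with a low value. They report only what shows in the picture. A call takes as long as a camera call. They do not tell look-alikes from the thing itself.
- spotter.masks_of(camera, target): "region" (400x640 bool, what is visible of it) and "extent" ([left, top, right, bottom] in pixels, round what is visible of it).
The state is a dict: "time_s": time; "qpos": joint angles; "qvel": joint speeds; "effort": joint torques, N m; "ee_pos": TCP position; "ee_rot": TCP orientation; "force": force on the tool from outside, world axes, zero at the start; "torque": the same for the moment, N m; "gripper_width": finger opening in mm.
Only numpy, scipy, OpenCV 4.12 (cv2) and the standard library are available. Lean on these libraries where they do the work, as an engineer would, in place of code of your own. Each camera call takes 0.05 s, during which the arm holds its last target.

## Working session

There is one attempt and no reset: what is moved stays moved. The work goes in short steps, Python scripts to look and compute and a tool call to move; the robot and the scene stay as the last step left them, time stands still between calls to the robot, and variables do not carry over. Pictures are saved under pics/ and viewed, and the job is handed in when it is done.

Besides the shell and the picture viewer there is one more tool, called after "Call:" by a JSON object that holds its "name" and its "arguments". apply_moves: Moves the arm, as the interface text tells. Its arguments: {"type":"object","properties":{"plan":{"type":"array"},"squeeze":{"type":"number"}},"required":["plan"]}

```bash
ls; mkdir -p pics
python3 - <<'E'
from workcell import env, cams, spotter
import cv2
print(env.state(), env.grip_depth)
for n in ["scene","side","wrist"]:
    c=cams.calibration(n); print(n,c)
    im=cams.grab_frame(n); cv2.imwrite(f"pics/a_{n}.png",im[:,:,::-1])
E
```

```text
pics
{'time_s': 0.0, 'qpos': array([-7.74071268e+01,  1.83500450e+01,  8.97069475e+01, -3.60545799e-05,
        7.20432710e+01, -1.14426156e+00]), 'qvel': array([ 0.01210661, -0.08987022,  0.08793073, -0.05236343,  0.0072922 ,
       -0.02262411]), 'effort': array([-3.33490880e-04, -4.12462842e+01, -2.31976354e+01,  7.28317956e-02,
        4.57170547e-02, -1.55595626e-04]), 'ee_pos': array([ 136.44949622, -558.05073439,  213.1326118 ]), 'ee_rot': array([-1.79899756e+02, -1.96796834e-03,  1.37371442e+01]), 'force': array([ 0.51883767, -0.67989286, -0.32067408]), 'torque': array([ 0.04293117, -0.03150744, -0.00140206]), 'gripper_width': 91.48076145247182} 18.8
scene {'camera_matrix': array([[463.95517091,   0.        , 318.25947104],
       [  0.        , 463.95517091, 201.24929729],
       [  0.        ,   0.        ,   1.        ]]), 'rvec': array([ 1.07428623,  2.38555958, -1.05520559]), 'tvec': array([ 329.69329441, -177.16099878, 1160.8209964 ])}
side {'camera_matrix': array([[505.83066313,   0.        , 312.80768921],
       [  0.        , 505.83066313, 195.01994722],
       [  0.        ,   0.        ,   1.        ]]), 'rvec': array([ 0.42194032, -2.65038567,  1.38266348]), 'tvec': array([476.04573104, 182.13676074, 972.56574635])}
wrist {'camera_matrix': array([[348.28436442,   0.        , 324.04247831],
       [  0.        , 348.28436442, 202.70068898],
       [  0.        ,   0.        ,   1.        ]]), 'rvec': array([-2.30705363,  1.81105345,  0.23358458]), 'tvec': array([-574.54398393,  -28.36439238,  390.21861259])}
```

View pics/a_scene.png

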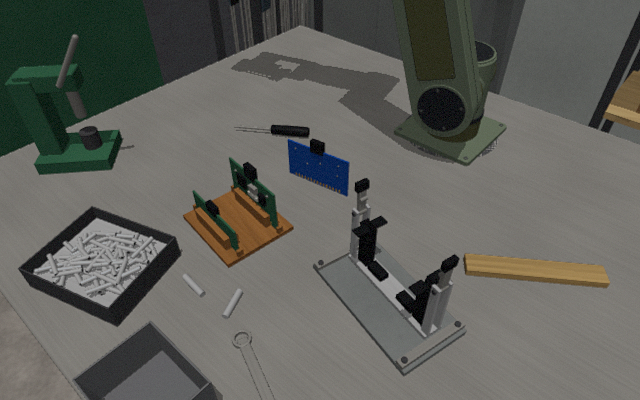

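View pics/a_side.png

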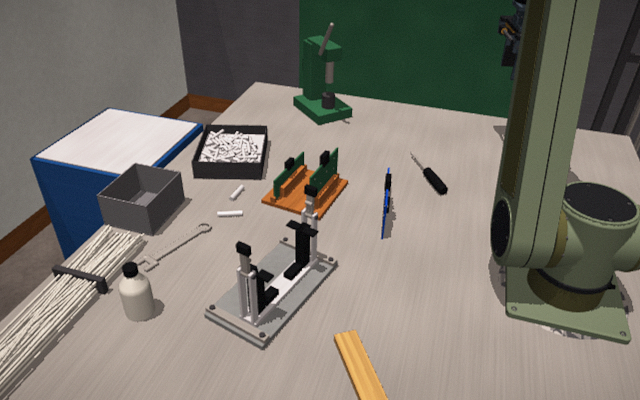

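View pics/a_wrist.png

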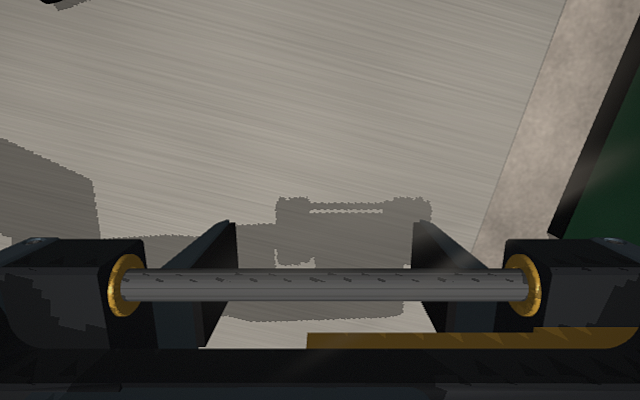

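```bash
cat > h.py <<'E'
import numpy as np, cv2
from workcell import env, cams, spotter
from scipy.optimize import least_squares
def cal(n):
    c=cams.calibration(n); return c["camera_matrix"],cv2.Rodrigues(c["rvec"])[0],np.array(c["tvec"]).ravel()
def proj(C,P):
    K,R,t=C; p=(np.atleast_2d(P)@R.T+t)@K.T; return p[:,:2]/p[:,2:]
def onplane(C,uv,z):
    K,R,t=C; o=-R.T@t; d=R.T@np.linalg.solve(K,[uv[0],uv[1],1.]); s=(z-o[2])/d[2]; return o+s*d
def tri(C1,u1,C2,u2):
    f=lambda X:np.r_[proj(C1,X)[0]-u1,proj(C2,X)[0]-u2]
    r=least_squares(f,[400,0,50.]); return r.x,np.abs(r.fun).max()
E
python3 - <<'E'
from h import *
for n in ["scene","side"]:
    C=cal(n)
    for t in ["board_mid","pull_bar","blank_mid","stand","rack","lever_left"]:
        for d in spotter.masks_of(n,t)[:4]:
            e=d["extent"]; m=d["region"]; ys,xs=np.nonzero(m); print(n,t,round(d["confidence"],2),e,xs.mean().round(1),ys.mean().round(1))
im=cv2.imread("pics/a_scene.png")
cv2.imwrite("pics/b1.png",cv2.resize(im[140:270,170:310],None,fx=5,fy=4.5,interpolation=cv2.INTER_CUBIC)) 
cv2.imwrite("pics/b2.png",cv2.resize(im[170:370,300:480],None,fx=3,fy=3,interpolation=cv2.INTER_CUBIC))
im=cv2.imread("pics/a_side.png")
cv2.imwrite("pics/b3.png",cv2.resize(im[140:220,255:355],None,fx=7,fy=7,interpolation=cv2.INTER_CUBIC)) 
cv2.imwrite("pics/b4.png",cv2.resize(im[170:350,200:350],None,fx=3.3,fy=3.3,interpolation=cv2.INTER_CUBIC))
C=cal("wrist");print("cam pos",-C[1].T@C[2], "axis",C[1][2])
E
```

```text
scene board_mid 0.75 [284.2, 137.3, 349.1, 201.3] 319.0 165.8
scene board_mid 0.73 [227.9, 156.4, 277.6, 225.2] 253.2 187.6
scene pull_bar 0.68 [232.3, 155.5, 278.3, 224.9] 253.8 188.0
scene pull_bar 0.64 [289.9, 139.9, 348.6, 192.7] 318.8 165.7
scene blank_mid 0.59 [192.7, 191.4, 239.1, 250.9] 216.2 218.1
scene stand 0.55 [186.7, 183.8, 292.6, 269.9] 237.0 226.5
scene stand 0.49 [435.8, 259.0, 456.2, 293.3] 446.8 272.2
scene rack 0.77 [312.5, 179.1, 465.2, 377.1] 391.1 293.7
scene lever_left 0.98 [436.9, 254.5, 457.6, 293.1] 447.2 271.5
side board_mid 0.9 [308.1, 151.3, 338.2, 190.9] 324.2 169.4
side board_mid 0.8 [381.0, 168.8, 393.5, 235.8] 386.0 199.3
side pull_bar 0.76 [379.7, 172.6, 390.1, 237.4] 385.8 198.2
side pull_bar 0.7 [310.1, 150.8, 338.5, 193.4] 324.6 169.1
side blank_mid 0.59 [271.7, 152.4, 305.5, 194.6] 287.4 171.6
side stand 0.75 [259.9, 162.9, 348.2, 215.7] 304.9 193.1
side rack 0.74 [204.9, 186.9, 336.9, 348.8] 273.7 282.6
side lever_left 0.94 [238.5, 242.3, 251.8, 278.8] 243.9 258.7
cam pos [ 205.35720003 -542.00240255  384.75602019] axis [-0.24477521 -0.06009629 -0.96771563]
```

```bash
ls pics
```

```text
a_scene.png
a_side.png
a_wrist.png
b1.png
b2.png
b3.png
b4.png
```

View pics/b1.png

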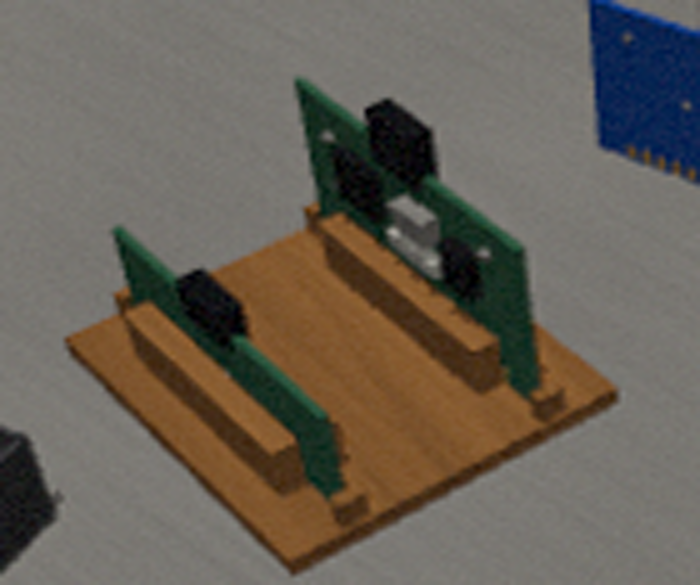

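View pics/b2.png

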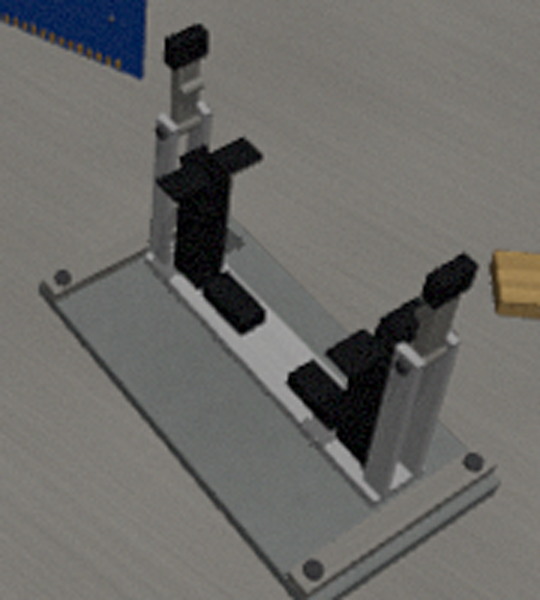

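View pics/b3.png

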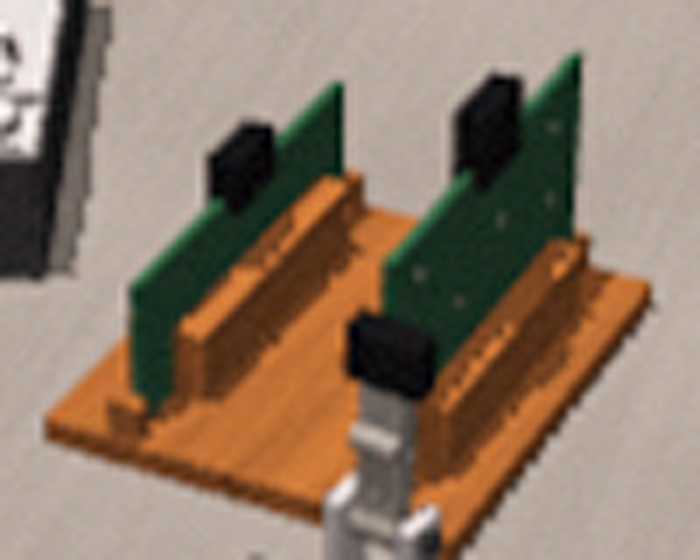

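View pics/b4.png

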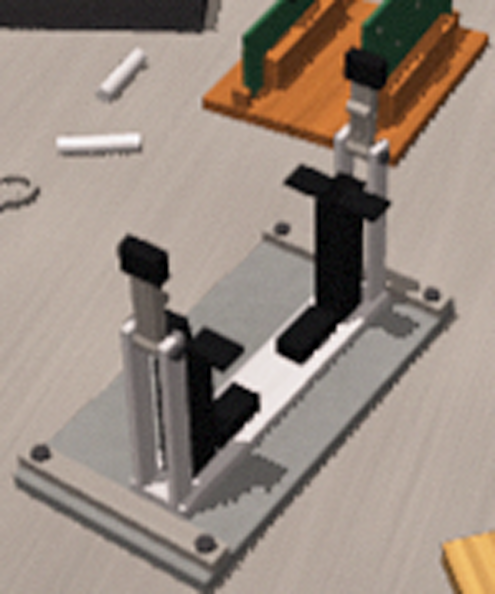

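Run:
```python
from h import *
S=cal("scene");D=cal("side")
print("cams",-S[1].T@S[2],-D[1].T@D[2])
print("pads",tri(S,(450,263.3),D,(243.3,248.8)),tri(S,(362.3,185),D,(310.6,190.6)))
for n,C,L in [("sc",S,[(314,266),(465.7,331),(402,369.3)]),("si",D,[(206,314.8),(263.6,348.8),(337,261.5),(281.2,241.2)])]:
    for u in L: print(n,onplane(C,u,10).round(1))
# stand corners: b1 scale 5,4.5 off 170,140
b1=lambda x,y:(170+x/5,140+y/4.5); b3=lambda x,y:(255+x/7,140+y/7)
for p in [(68,345),(295,570),(617,395)]: print("stand sc",onplane(S,b1(*p),6).round(1))
for p in [(45,430),(455,545),(650,285)]: print("stand si",onplane(D,b3(*p),6).round(1))
print("bar top mid tall",tri(S,b1(400,115),D,b3(490,85)))
print("board top corners", tri(S,b1(298,82),D,b3(578,58)),tri(S,b1(523,248),D,b3(388,265)))
print("blank top corners", tri(S,b1(116,232),D,b3(340,86)),tri(S,b1(330,420),D,b3(133,288)))
print("bar top mid blank",tri(S,b1(210,285),D,b3(242,133)))
```

```text
cams [941.57245132 409.35857372 658.37371651] [259.81918001 806.63482887 698.22039155]
pads (array([530.76786685, 270.13994835, 177.84085135]), np.float64(0.02859204568341056)) (array([480.59756787,  84.0058735 , 177.69422964]), np.float64(0.1028079373500077))
sc [553.1  42.1  10. ]
sc [492.7 310.4  10. ]
sc [612.5 271.5  10. ]
si [608.7 279.3  10. ]
si [485.3 314.9  10. ]
si [426.1  72.1  10. ]
si [553.2  49.5  10. ]
stand sc [ 629.5 -243.5    6. ]
stand sc [653.2 -74.6   6. ]
stand sc [506.1 -55.    6. ]
stand si [648.2 -73.9   6. ]
stand si [500.9 -58.4   6. ]
stand si [ 479.  -225.6    6. ]
bar top mid tall (array([ 519.88778413, -147.30776877,  122.04594653]), np.float64(0.40980446688666916))
board top corners (array([ 509.41391704, -224.19133163,   93.79508373]), np.float64(0.08809639278479153)) (array([529.93909865, -73.53703206,  97.14789852]), np.float64(0.05387952236551996))
blank top corners (array([ 599.20087731, -235.78696048,   58.13577939]), np.float64(0.17011055905223316)) (array([619.77761203, -83.30650556,  61.80709403]), np.float64(0.4422353369739369))
bar top mid blank (array([ 608.9366209 , -159.33871471,   79.96476131]), np.float64(0.19720691519822253))
```

```bash
cat >> h.py <<'E'
def rel(p,yaw,q=None):
    "tool-frame delta & spin to reach world p with tool yaw (deg)"
    from scipy.spatial.transform import Rotation as Ro
    s=env.state(); R=Ro.from_euler("xyz",s["ee_rot"],degrees=True).as_matrix()
    d=R.T@(np.array(p)-s["ee_pos"]); sp=-np.radians((yaw-s["ee_rot"][2]+180)%360-180)
    print("now",s["time_s"],s["ee_pos"].round(1),s["ee_rot"].round(2),"F",s["force"].round(1),s["torque"].round(2),"w",round(s["gripper_width"],1))
    print("delta",d.round(1),"spin",round(sp,4), "q",s["qpos"].round(1)); return d,sp
E
python3 - <<'E'
from h import *
rel((520,-148,195),82.2)
print(onplane(cal("scene"),(80,160),0),onplane(cal("scene"),(120,145),0))
E
```

```text
now 0.75 [ 136.6 -558.6  214. ] [179.99   0.    13.74] F [ 0.3 -0.6  0.3] [-0.01  0.05  0.06] w 91.3
delta [ 470.  -307.7   18.9] spin -1.1948 q [-77.4  18.3  89.6  -0.   72.   -1.1]
[ 672.70204969 -590.34536248    0.        ] [ 578.55658852 -573.15144298    0.        ]
```

Call:
{"name": "apply_moves", "arguments": {"plan": [{"jaw":0,"delta_pos":[50,-33,0],"spin":-0.17},{"jaw":0,"delta_pos":[100,-66,0],"spin":-0.34},{"jaw":0,"delta_pos":[150,-99,5],"spin":-0.51},{"jaw":0,"delta_pos":[200,-131,5],"spin":-0.68},{"jaw":0,"delta_pos":[250,-164,10],"spin":-0.85},{"jaw":0,"delta_pos":[305,-200,14],"spin":-1.02},{"jaw":0,"delta_pos":[360,-236,18],"spin":-1.19},{"jaw":0,"delta_pos":[410,-268,19],"spin":-1.195}]}}

```text
time_s: 1.75
ee_pos: [469.9, -201.8, 195.1]
ee_rot: [180.0, 0.0, 82.3]
force: [0.4, -0.6, 0.1]
gripper_width: 91.4
```

Run:
```python
from h import *
d,s=rel((520,-148,200),82.2)
```

```text
now 1.75 [ 469.9 -201.8  195.1] [1.7997e+02 3.0000e-02 8.2280e+01] F [ 0.4 -0.6  0.1] [-0.05 -0.12 -0.04] w 91.4
delta [60.1 42.4 -4.9] spin 0.0013 q [-24.5  13.3  99.5  -0.   67.1 -16.8]
```

Call:
{"name": "apply_moves", "arguments": {"plan": [{"jaw":0.3,"delta_pos":[30,21,-5],"spin":0},{"jaw":0.3,"delta_pos":[60,42,-5],"spin":0},{"jaw":0.3,"delta_pos":[60,42,-5],"spin":0},{"jaw":0.3,"delta_pos":[60,42,-5],"spin":0},{"jaw":0.3,"delta_pos":[60,42,-5],"spin":0},{"jaw":0.3,"delta_pos":[60,42,-5],"spin":0},{"jaw":0.3,"delta_pos":[60,42,-5],"spin":0},{"jaw":0.3,"delta_pos":[60,42,-5],"spin":0}]}}

```text
time_s: 2.75
ee_pos: [519.4, -148.2, 200.1]
ee_rot: [180.0, 0.0, 82.3]
force: [-0.2, 0.5, -0.0]
gripper_width: 63.6
```

Run:
```python
from h import *
d,s=rel((520,-148,200),82.2)
C=cal("wrist"); im=cams.grab_frame("wrist"); cv2.imwrite("pics/c1.png",im[:,:,::-1])
print(C); np.savez("c1.npz",K=C[0],R=C[1],t=C[2])
print(proj(C,[[520,-148,122],[530,-73,100],[509,-223,100]]))
```

```text
now 2.75 [ 519.4 -148.2  200.1] [1.7997e+02 3.0000e-02 8.2250e+01] F [-0.2  0.5 -0. ] [ 0.03 -0.09 -0.02] w 63.6
delta [0.3 0.5 0.1] spin 0.0009 q [-17.1  15.7  95.5  -0.   68.8  -9.4]
(array([[348.28436442,   0.        , 324.04247831],
       [  0.        , 348.28436442, 202.70068898],
       [  0.        ,   0.        ,   1.        ]]), array([[ 9.90831331e-01, -1.35102770e-01,  7.17392243e-04],
       [-1.30895771e-01, -9.58635470e-01,  2.52753500e-01],
       [-3.34599805e-02, -2.50529991e-01, -9.67530441e-01]]), array([-534.85095969,  -99.49841084,  356.93160834]))
[[324.66755094 209.63717685]
 [324.34154403 104.36348468]
 [323.67190086 287.64350802]]
```

View pics/c1.png

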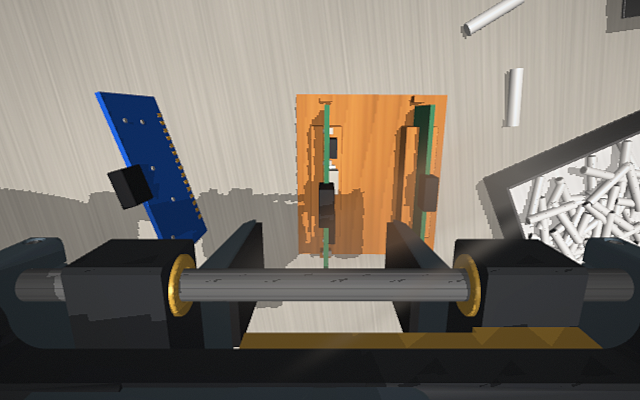

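Run:
```python
import cv2,numpy as np
im=cv2.imread("pics/c1.png")
c=cv2.resize(im[85:280,280:380],None,fx=3,fy=3,interpolation=cv2.INTER_CUBIC)
c=np.clip(c.astype(float)*1.8,0,255).astype(np.uint8)
cv2.imwrite("pics/c1z.png",c)
```

```text
(no output)
```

View pics/c1z.png

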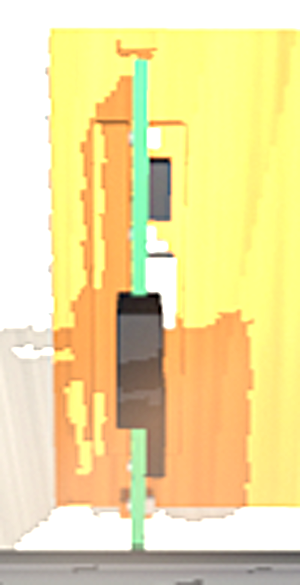

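Call:
{"name": "apply_moves", "arguments": {"plan": [{"jaw":0.3,"delta_pos":[0.3,1.7,25],"spin":0},{"jaw":0.5,"delta_pos":[0.3,1.7,50],"spin":0},{"jaw":0.6,"delta_pos":[0.3,1.7,75],"spin":0},{"jaw":0.6,"delta_pos":[0.3,1.7,95],"spin":0},{"jaw":0.6,"delta_pos":[0.3,1.7,102],"spin":0},{"jaw":0.7,"delta_pos":[0.3,1.7,102],"spin":0},{"jaw":0.75,"delta_pos":[0.3,1.7,102],"spin":0},{"jaw":0.75,"delta_pos":[0.3,1.7,102],"spin":0}], "squeeze": 20}}

```text
time_s: 3.8
ee_pos: [521.8, -148.3, 99.0]
ee_rot: [179.9, 0.0, 82.3]
force: [-0.4, 0.0, -0.0]
gripper_width: 22.5
```

Run:
```python
from h import *
d,s=rel((521.2,-148,98),82.1)
C=cal("wrist"); im=cams.grab_frame("wrist"); cv2.imwrite("pics/c2.png",im[:,:,::-1])
im=cams.grab_frame("scene"); cv2.imwrite("pics/c2s.png",cv2.resize(im[130:280,170:330,::-1],None,fx=4,fy=4,interpolation=cv2.INTER_CUBIC))
```

```text
now 3.8 [ 521.8 -148.3   99. ] [1.7988e+02 5.0000e-02 8.2260e+01] F [-0.4  0.  -0. ] [-0.02 -0.12  0.03] w 22.5
delta [ 0.2 -0.6  1. ] spin 0.0028 q [-17.1  21.1 103.6  -0.   55.2  -9.3]
```

View pics/c2.png

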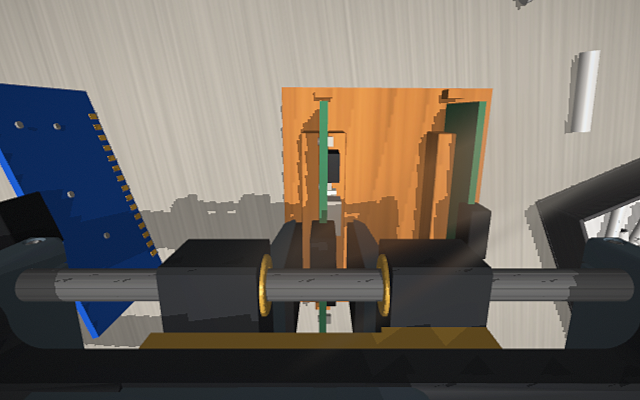

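View pics/c2s.png

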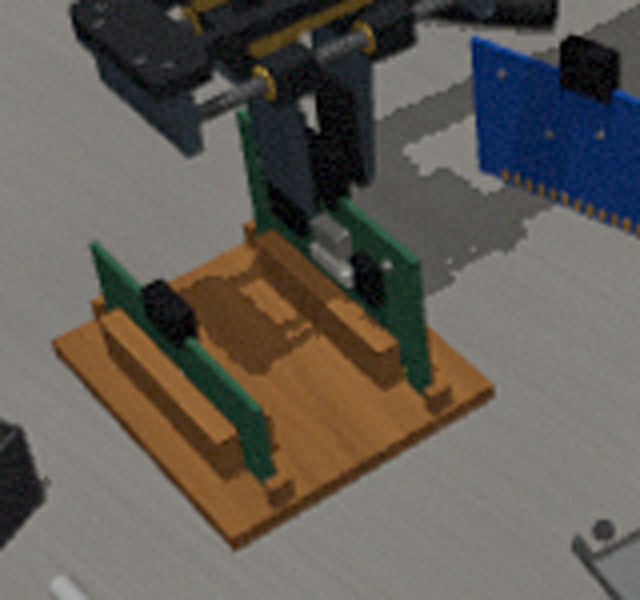

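The jaws straddle the pull bar (bar at about (322,235) in the wrist view, fingers on both sides); closing now.

Call:
{"name": "apply_moves", "arguments": {"plan": [{"jaw":0.85,"delta_pos":[0,0,1],"spin":0},{"jaw":0.9,"delta_pos":[0,0,1],"spin":0},{"jaw":1,"delta_pos":[0,0,1],"spin":0},{"jaw":1,"delta_pos":[0,0,1],"spin":0},{"jaw":1,"delta_pos":[0,0,1],"spin":0},{"jaw":1,"delta_pos":[0,0,1],"spin":0},{"jaw":1,"delta_pos":[0,0,1],"spin":0},{"jaw":1,"delta_pos":[0,0,1],"spin":0}], "squeeze": 25}}

```text
time_s: 4.9
ee_pos: [521.6, -148.3, 97.8]
ee_rot: [179.9, 0.0, 82.3]
force: [-1.0, 0.5, 2.3]
gripper_width: 11.8
```

Run:
```python
from h import *
d,s=rel((521.2,-148,200),82.1)
```

```text
now 4.9 [ 521.6 -148.3   97.8] [1.799e+02 4.000e-02 8.226e+01] F [-1.   0.5  2.3] [0.05 0.09 0.  ] w 11.8
delta [ 1.000e-01 -2.000e-01 -1.022e+02] spin 0.0028 q [-17.1  21.2 103.7  -0.   55.1  -9.3]
```

Call:
{"name": "apply_moves", "arguments": {"plan": [{"jaw":1,"delta_pos":[0,0,-6],"spin":0},{"jaw":1,"delta_pos":[0,0,-18],"spin":0},{"jaw":1,"delta_pos":[0,0,-35],"spin":0},{"jaw":1,"delta_pos":[0,0,-65],"spin":0},{"jaw":1,"delta_pos":[0,0,-100],"spin":0},{"jaw":1,"delta_pos":[0,0,-140],"spin":0},{"jaw":1,"delta_pos":[0,0,-180],"spin":0},{"jaw":1,"delta_pos":[0,0,-202],"spin":0}]}}

```text
time_s: 5.9
ee_pos: [521.7, -148.2, 303.0]
ee_rot: [179.7, 0.1, 82.3]
force: [0.3, -0.4, -1.8]
gripper_width: 11.8
```

Run:
```python
from h import *
d,s=rel((505.7,177,300),75)
for n in ["wrist","scene","side"]:
    im=cams.grab_frame(n); cv2.imwrite(f"pics/d_{n}.png",im[:,:,::-1])
```

```text
now 5.9 [ 521.7 -148.2  303. ] [1.7966e+02 8.0000e-02 8.2260e+01] F [ 0.3 -0.4 -1.8] [-0.01 -0.09  0.02] w 11.8
delta [320.1 -59.7   2.2] spin 0.1267 q [-17.1  12.7  84.8  -0.   82.2  -9.3]
```

View pics/d_wrist.png

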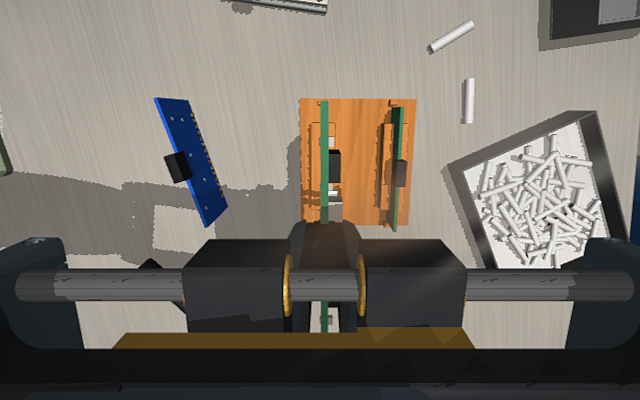

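View pics/d_scene.png

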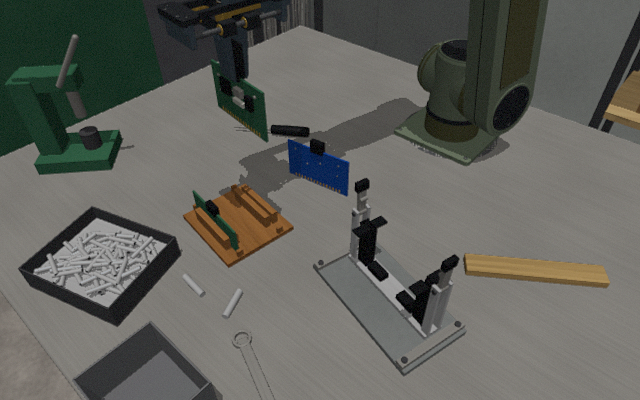

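View pics/d_side.png

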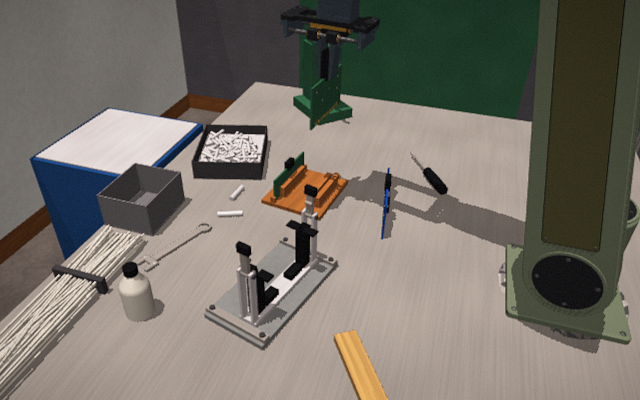

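Call:
{"name": "apply_moves", "arguments": {"plan": [{"jaw":1,"delta_pos":[35,-5,2],"spin":0.02},{"jaw":1,"delta_pos":[85,-12,2],"spin":0.05},{"jaw":1,"delta_pos":[140,-20,2],"spin":0.08},{"jaw":1,"delta_pos":[195,-28,2],"spin":0.11},{"jaw":1,"delta_pos":[240,-35,2],"spin":0.127},{"jaw":1,"delta_pos":[265,-38,2],"spin":0.127},{"jaw":1,"delta_pos":[277,-40,2],"spin":0.127},{"jaw":1,"delta_pos":[277,-40,2],"spin":0.127}]}}

```text
time_s: 7.05
ee_pos: [518.9, 131.7, 297.6]
ee_rot: [179.8, 0.1, 75.0]
force: [0.4, 0.1, -1.5]
gripper_width: 11.8
```

Run:
```python
from h import *
d,s=rel((505.7,177,300),75)
C=cal("wrist"); im=cams.grab_frame("wrist"); cv2.imwrite("pics/e1.png",im[:,:,::-1]); np.savez("e1.npz",K=C[0],R=C[1],t=C[2],p=env.state()["ee_pos"],r=env.state()["ee_rot"])
```

```text
now 7.05 [518.9 131.7 297.6] [1.7982e+02 1.1000e-01 7.5030e+01] F [ 0.4  0.1 -1.5] [-0.09 -0.06 -0.02] w 11.8
delta [ 40.4 -24.4  -2.6] spin 0.0006 q [13.1 12.3 86.1 -0.2 81.6 28.1]
```

View pics/e1.png

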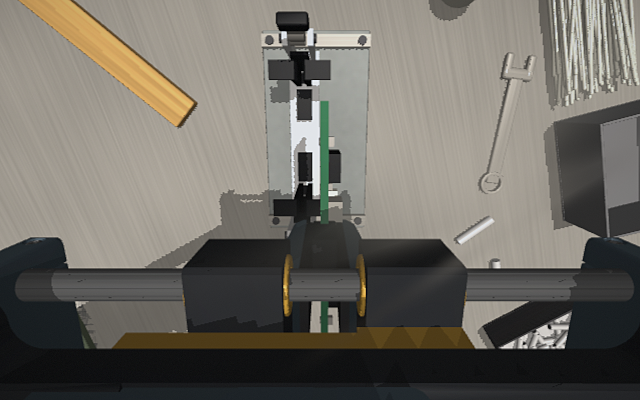

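Run:
```python
import cv2,numpy as np
im=cv2.imread("pics/e1.png")
for k,(a,b) in enumerate([(5,120),(120,235)]):
    c=cv2.resize(im[a:b,255:385],None,fx=5,fy=5,interpolation=cv2.INTER_CUBIC)
    c=np.clip(255*(c/255.)**0.6,0,255).astype(np.uint8)
    cv2.imwrite(f"pics/e1z{k}.png",c)
```

```text
(no output)
```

View pics/e1z0.png

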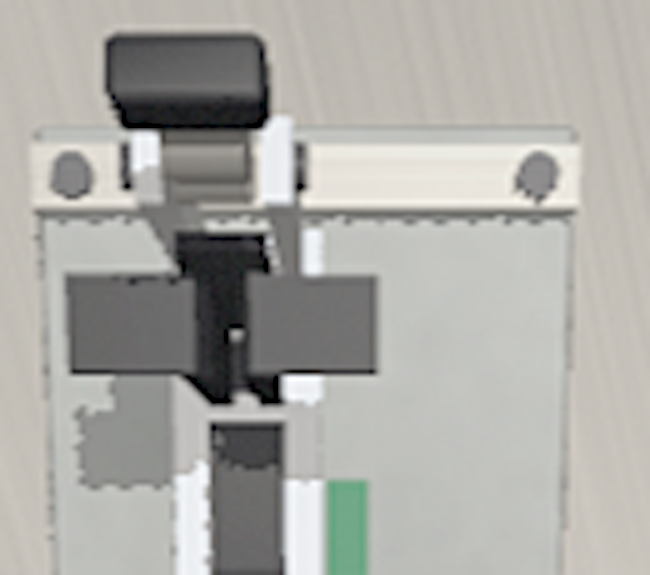

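View pics/e1z1.png

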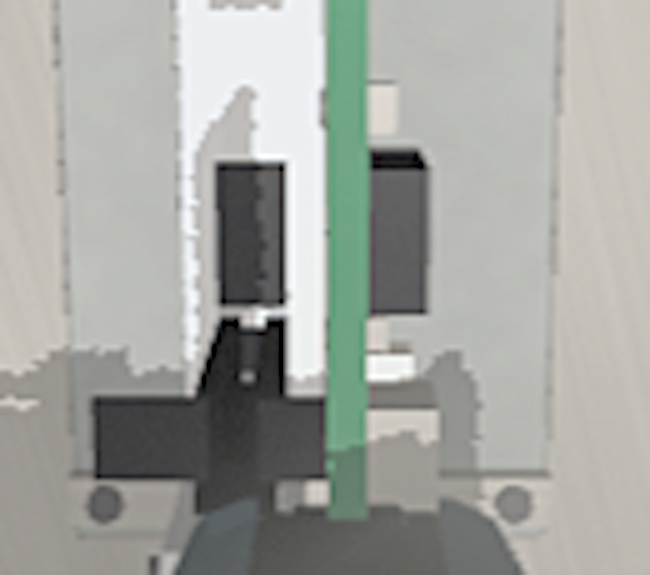

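Run:
```python
from h import *
z=np.load("e1.npz"); C=(z["K"],z["R"],z["t"])
f=lambda x,y:(255+x/5-.4,5+y/5-.4)
g=lambda x,y:(255+x/5-.4,120+y/5-.4)
P=lambda uv,h=112:onplane(C,uv,h)
FL,FR=P(f(66,324)),P(f(378,324)); F1=P(f(222,275));F0=P(f(222,373))
RL=P(g(93,438)); R0=P(g(150,398));R1=P(g(150,478))
print("flange width",np.linalg.norm(FL-FR),"gap",np.linalg.norm(P(f(195,324))-P(f(248,324))))
v=RL-FL; yaw=np.degrees(np.arctan2(-v[1],-v[0])); print("dir yaw of y axis",yaw,"len",np.linalg.norm(v))
e=-v/np.linalg.norm(v); n=np.array([e[1],-e[0],0])
ys=[(p-FL)@e for p in (F1,F0,R0,R1)]; print("ys",ys, "center",np.mean(ys),"spacings",ys[0]-ys[3],ys[1]-ys[2])
half=np.linalg.norm(FL-FR)/2
cen=FL+e*np.mean(ys)+n*half; print("center mouth",cen)
# pull-edge of board: top edge z=385.? board z top: TCP+2
zt=z["p"][2]+2.2
B0=P(f(348,480),zt);B1=P(g(348,480),zt)
print("board top edge pts",B0,B1,"yaw",np.degrees(np.arctan2(*( (B0-B1)[[1,0]]))))
print("tcp",z["p"],z["r"])
psi=np.radians(z["r"][2]); tx=np.array([np.cos(psi),np.sin(psi),0]);ty=np.array([np.sin(psi),-np.cos(psi),0])
print("B0 in tool",(B0-z["p"])@tx,(B0-z["p"])@ty,(B1-z["p"])@ty)
```

```text
flange width 59.935435313834 gap 10.181320887225827
dir yaw of y axis 75.05778469142633 len 137.30656003475573
ys [np.float64(8.776582977092986), np.float64(-8.914333468089408), np.float64(-128.57554734633126), np.float64(-146.18286605786113)] center -68.7240409737972 spacings 154.9594490349541 119.66121387824185
center mouth [506.9097176 177.3274456 112.       ]
board top edge pts [538.51332168 204.7149915  300.06835405] [524.13188653 150.9473477  300.06835405] yaw 75.02541725193966
tcp [518.99188629 131.05080263 297.86835405] [1.79789066e+02 1.10114978e-01 7.49786859e+01]
B0 in tool 76.20657858311144 -0.23778540673527715 -0.1923900301975383
```

Run:
```python
from h import *
rel((506.8,175.8,212),75.05)
```

```text
now 7.1 [519.  131.1 297.9] [1.7979e+02 1.1000e-01 7.4980e+01] F [-0.2  0.4 -2.9] [-0.07 -0.06 -0.01] w 12.1
delta [ 40.2 -23.7  85.7] spin -0.0012 q [13.1 12.2 86.1 -0.2 81.6 28.1]
```

Call:
{"name": "apply_moves", "arguments": {"plan": [{"jaw":1,"delta_pos":[15,-9,0],"spin":0},{"jaw":1,"delta_pos":[32,-19,0],"spin":0},{"jaw":1,"delta_pos":[40.2,-23.7,5],"spin":-0.001},{"jaw":1,"delta_pos":[40.2,-23.7,25],"spin":-0.001},{"jaw":1,"delta_pos":[40.2,-23.7,50],"spin":-0.001},{"jaw":1,"delta_pos":[40.2,-23.7,75],"spin":-0.001},{"jaw":1,"delta_pos":[40.2,-23.7,85],"spin":-0.001},{"jaw":1,"delta_pos":[40.2,-23.7,85],"spin":-0.001}]}}

```text
time_s: 8.1
ee_pos: [506.5, 175.9, 212.4]
ee_rot: [179.8, 0.1, 75.1]
force: [-0.3, 0.3, -1.2]
gripper_width: 12.0
```

Run:
```python
from h import *
rel((506.8,175.8,212),75.05)
C=cal("wrist"); im=cams.grab_frame("wrist"); cv2.imwrite("pics/f_w.png",im[:,:,::-1]); np.savez("f.npz",K=C[0],R=C[1],t=C[2],p=env.state()["ee_pos"],r=env.state()["ee_rot"])
im=cams.grab_frame("scene"); cv2.imwrite("pics/f_sc.png",cv2.resize(im[140:340,300:500,::-1],None,fx=3,fy=3,interpolation=cv2.INTER_CUBIC))
im=cams.grab_frame("side"); cv2.imwrite("pics/f_si.png",cv2.resize(im[140:340,200:400,::-1],None,fx=3,fy=3,interpolation=cv2.INTER_CUBIC))
```

```text
now 8.1 [506.5 175.9 212.4] [1.7984e+02 1.5000e-01 7.5050e+01] F [-0.3  0.3 -1.2] [-0.03 -0.06 -0.04] w 12.0
delta [-0.1  0.3  0.4] spin 0.0001 q [18.1 14.9 94.8 -0.2 70.2 33.1]
```

View pics/f_w.png

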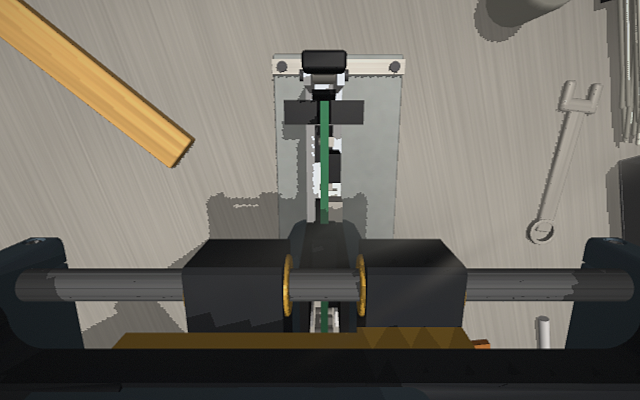

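View pics/f_sc.png

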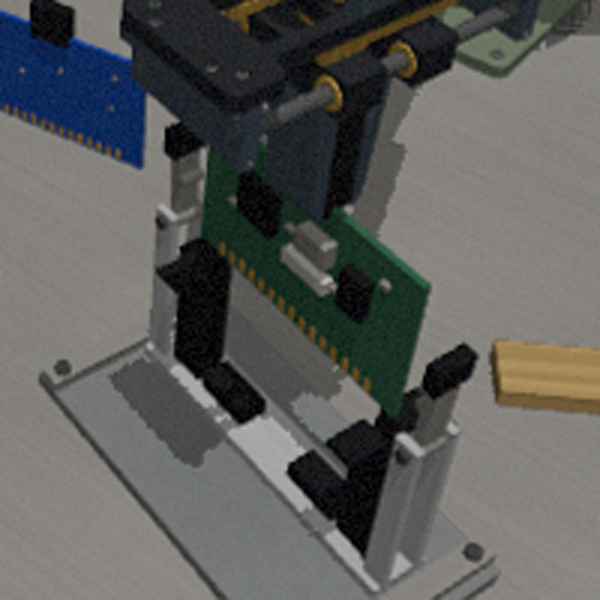

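View pics/f_si.png

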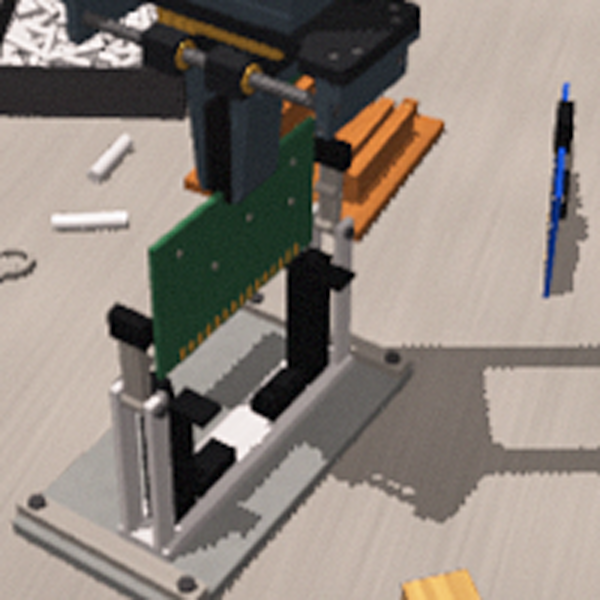

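Run:
```python
from h import *
z=np.load("f.npz"); C=(z["K"],z["R"],z["t"])
im=cv2.imread("pics/f_w.png"); c=cv2.resize(im[90:135,270:380],None,fx=7,fy=7,interpolation=cv2.INTER_CUBIC)
cv2.imwrite("pics/f_wz.png",np.clip(255*(c/255.)**0.5,0,255).astype(np.uint8))
```

```text
(no output)
```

View pics/f_wz.png

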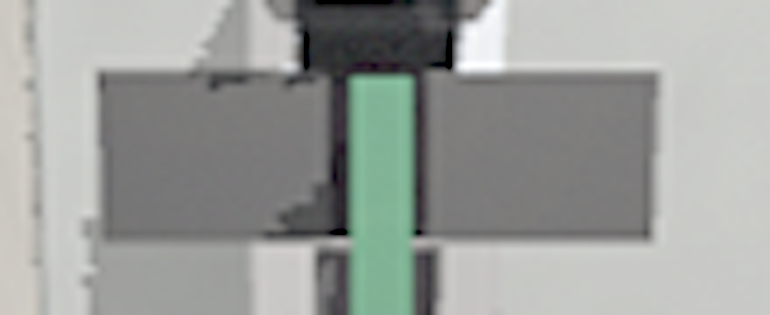

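Run:
```python
from h import *
z=np.load("f.npz"); C=(z["K"],z["R"],z["t"])
f=lambda x,y:(270+x/7-.43,90+y/7-.43)
psi=np.radians(z["r"][2]); tx=np.array([np.cos(psi),np.sin(psi),0]);ty=np.array([np.sin(psi),-np.cos(psi),0])
for n,u,h in [("b",f(381.5,73),z["p"][2]+2.2),("b-",f(381.5,73),z["p"][2]+2.2),("f78",f(377.5,72),112),("f60",f(377.5,238),112)]:
    P=onplane(C,u,h)-z["p"]; print(n,(P@tx).round(2),(P@ty).round(2))
```

```text
b 75.64 -0.42
b- 75.64 -0.42
f78 78.76 -0.53
f60 61.49 -0.54
```

Call:
{"name": "apply_moves", "arguments": {"plan": [{"jaw":1,"delta_pos":[0.2,0,4],"spin":0},{"jaw":1,"delta_pos":[0.2,0,8],"spin":0},{"jaw":1,"delta_pos":[0.2,0,12],"spin":0},{"jaw":1,"delta_pos":[0.2,0,15],"spin":0},{"jaw":1,"delta_pos":[0.2,0,18],"spin":0},{"jaw":1,"delta_pos":[0.2,0,21],"spin":0},{"jaw":1,"delta_pos":[0.2,0,24],"spin":0},{"jaw":1,"delta_pos":[0.2,0,27],"spin":0}], "squeeze": 15}}

```text
time_s: 9.25
ee_pos: [507.3, 176.2, 186.5]
ee_rot: [179.7, 0.1, 75.0]
force: [-1.0, 0.6, -1.3]
gripper_width: 12.0
```

Run:
```python
from h import *
rel((506.5,175.9,121),75.05)
im=cams.grab_frame("scene"); cv2.imwrite("pics/g_sc.png",cv2.resize(im[140:340,300:500,::-1],None,fx=3,fy=3,interpolation=cv2.INTER_CUBIC))
```

```text
now 9.25 [507.3 176.2 186.5] [1.7973e+02 5.0000e-02 7.5030e+01] F [-1.   0.6 -1.3] [0.06 0.3  0.03] w 12.0
delta [-0.5 -1.  65.5] spin -0.0003 q [18.1 15.9 97.2 -0.2 66.6 33.1]
```

View pics/g_sc.png

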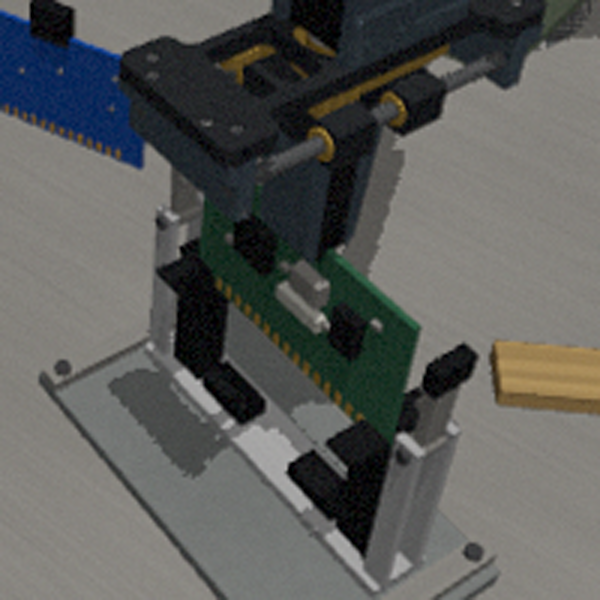

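Call:
{"name": "apply_moves", "arguments": {"plan": [{"jaw":1,"delta_pos":[0,-0.4,4],"spin":0},{"jaw":1,"delta_pos":[0,-0.6,10],"spin":0},{"jaw":1,"delta_pos":[0,-0.6,17],"spin":0},{"jaw":1,"delta_pos":[0,-0.6,24],"spin":0},{"jaw":1,"delta_pos":[0,-0.6,31],"spin":0},{"jaw":1,"delta_pos":[0,-0.6,38],"spin":0},{"jaw":1,"delta_pos":[0,-0.6,44],"spin":0},{"jaw":1,"delta_pos":[0,-0.6,48],"spin":0}]}}

```text
time_s: 10.3
ee_pos: [506.7, 176.2, 137.7]
ee_rot: [179.8, 0.1, 75.0]
force: [0.5, 0.2, -1.5]
gripper_width: 12.1
```

Run:
```python
from h import *
rel((506.5,175.9,121),75.05)
```

```text
now 10.3 [506.7 176.2 137.7] [1.7976e+02 9.0000e-02 7.5040e+01] F [ 0.5  0.2 -1.5] [-0.05 -0.14  0.01] w 12.1
delta [-0.3 -0.2 16.7] spin -0.0002 q [ 18.1  18.3 101.4  -0.2  60.1  33.1]
```

Call:
{"name": "apply_moves", "arguments": {"plan": [{"jaw":1,"delta_pos":[0,0,4],"spin":0},{"jaw":1,"delta_pos":[0,0,8],"spin":0},{"jaw":1,"delta_pos":[0,0,11],"spin":0},{"jaw":1,"delta_pos":[0,0,13],"spin":0},{"jaw":1,"delta_pos":[0,0,15],"spin":0},{"jaw":1,"delta_pos":[0,0,16],"spin":0},{"jaw":1,"delta_pos":[0,0,17],"spin":0},{"jaw":1,"delta_pos":[0,0,17],"spin":0}]}}

```text
time_s: 11.3
ee_pos: [506.8, 176.1, 120.7]
ee_rot: [179.8, 0.1, 75.0]
force: [-0.5, 0.4, -2.0]
gripper_width: 11.7
```

Run:
```python
from h import *
rel((506.5,175.9,121),75.05)
im=cams.grab_frame("scene"); cv2.imwrite("pics/h_sc.png",cv2.resize(im[160:360,300:500,::-1],None,fx=3,fy=3,interpolation=cv2.INTER_CUBIC))
im=cams.grab_frame("side"); cv2.imwrite("pics/h_si.png",cv2.resize(im[150:350,190:390,::-1],None,fx=3,fy=3,interpolation=cv2.INTER_CUBIC))
```

```text
now 11.3 [506.8 176.1 120.7] [1.7976e+02 8.0000e-02 7.5040e+01] F [-0.5  0.4 -2. ] [-0.07 -0.11 -0.02] w 11.7
delta [-0.3 -0.2 -0.3] spin -0.0002 q [ 18.1  19.3 102.8  -0.2  57.8  33.1]
```

View pics/h_sc.png

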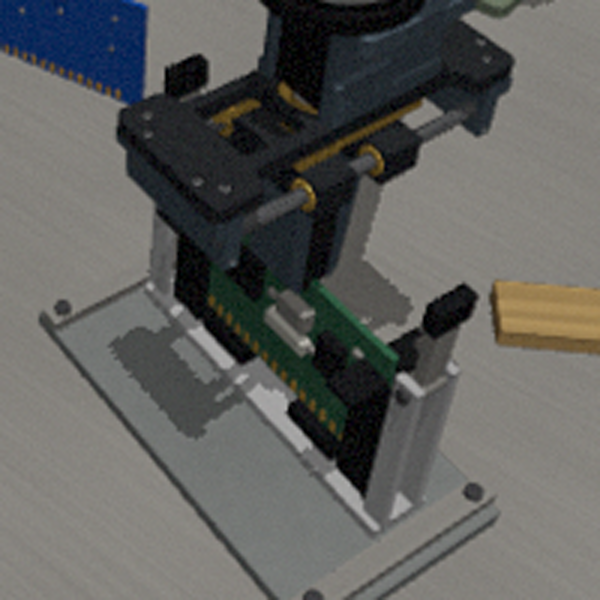

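View pics/h_si.png

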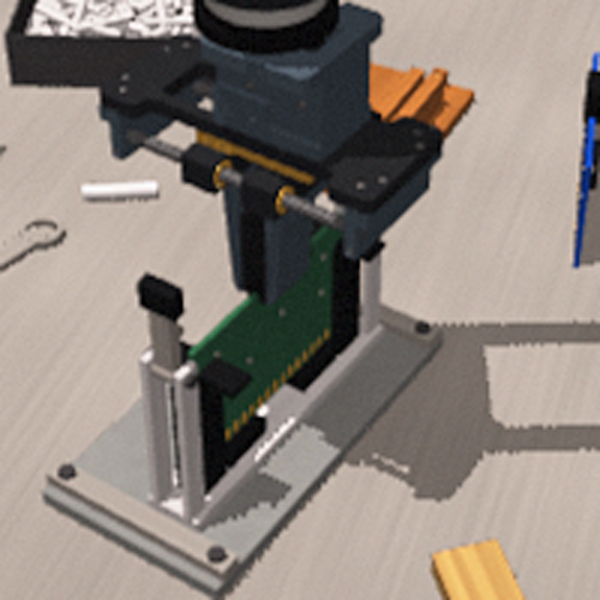

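Call:
{"name": "apply_moves", "arguments": {"plan": [{"jaw":1,"delta_pos":[0,0,0.3],"spin":0},{"jaw":1,"delta_pos":[0,0,0.6],"spin":0},{"jaw":1,"delta_pos":[0,0,0.9],"spin":0},{"jaw":1,"delta_pos":[0,0,1.2],"spin":0},{"jaw":1,"delta_pos":[0,0,1.3],"spin":0},{"jaw":1,"delta_pos":[0,0,1.3],"spin":0},{"jaw":1,"delta_pos":[0,0,1.3],"spin":0},{"jaw":1,"delta_pos":[0,0,1.3],"spin":0}]}}

```text
time_s: 12.4
ee_pos: [506.9, 176.2, 119.6]
ee_rot: [179.7, 0.1, 75.0]
force: [-0.1, -0.4, 1.4]
gripper_width: 11.9
```

Call:
{"name": "apply_moves", "arguments": {"plan": [{"jaw":0.84,"delta_pos":[0,0,0],"spin":0},{"jaw":0.8,"delta_pos":[0,0,0],"spin":0},{"jaw":0.7,"delta_pos":[0,0,0],"spin":0},{"jaw":0.6,"delta_pos":[0,0,0],"spin":0},{"jaw":0.6,"delta_pos":[0,0,0],"spin":0},{"jaw":0.6,"delta_pos":[0,0,0],"spin":0},{"jaw":0.6,"delta_pos":[0,0,0],"spin":0},{"jaw":0.6,"delta_pos":[0,0,0],"spin":0}]}}

```text
time_s: 13.4
ee_pos: [506.9, 176.2, 119.6]
ee_rot: [179.7, 0.1, 75.0]
force: [-0.2, -0.2, -0.1]
gripper_width: 36.6
```

Call:
{"name": "apply_moves", "arguments": {"plan": [{"jaw":0.6,"delta_pos":[0,0,-5],"spin":0},{"jaw":0.6,"delta_pos":[0,0,-15],"spin":0},{"jaw":0.6,"delta_pos":[0,0,-35],"spin":0},{"jaw":0.6,"delta_pos":[0,0,-65],"spin":0},{"jaw":0.6,"delta_pos":[0,0,-95],"spin":0},{"jaw":0.6,"delta_pos":[0,0,-120],"spin":0},{"jaw":0.6,"delta_pos":[0,0,-140],"spin":0},{"jaw":0.6,"delta_pos":[0,0,-150],"spin":0}]}}

```text
time_s: 14.4
ee_pos: [506.7, 176.6, 271.5]
ee_rot: [179.6, -0.0, 75.0]
force: [1.2, 0.4, 0.2]
gripper_width: 36.5
```

Run:
```python
from h import *
rel((506.5,175.9,270),75.05)
C=cal("wrist"); im=cams.grab_frame("wrist"); cv2.imwrite("pics/i_w.png",im[:,:,::-1]); np.savez("i.npz",K=C[0],R=C[1],t=C[2],p=env.state()["ee_pos"],r=env.state()["ee_rot"])
im=cams.grab_frame("scene"); cv2.imwrite("pics/i_scf.png",im[:,:,::-1]); cv2.imwrite("pics/i_sc.png",cv2.resize(im[160:360,300:500,::-1],None,fx=3,fy=3,interpolation=cv2.INTER_CUBIC))
im=cams.grab_frame("side"); cv2.imwrite("pics/i_sif.png",im[:,:,::-1]);cv2.imwrite("pics/i_si.png",cv2.resize(im[150:350,190:390,::-1],None,fx=3,fy=3,interpolation=cv2.INTER_CUBIC))
```

```text
now 14.4 [506.7 176.6 271.5] [ 1.7961e+02 -2.0000e-02  7.5040e+01] F [1.2 0.4 0.2] [-0.09 -0.04  0.03] w 36.5
delta [-0.8 -0.   1.5] spin -0.0002 q [18.1 12.8 89.  -0.2 77.8 33.1]
```

View pics/i_w.png

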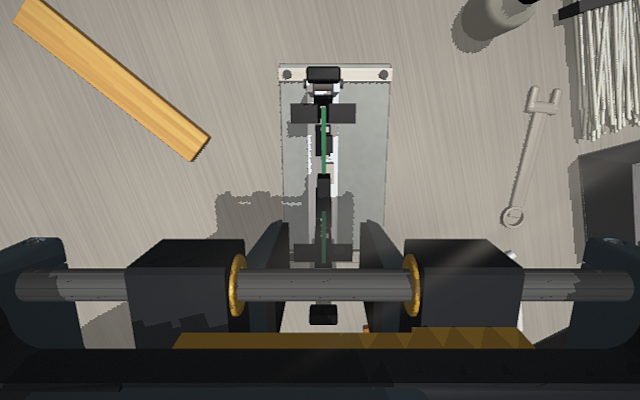

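View pics/i_sc.png

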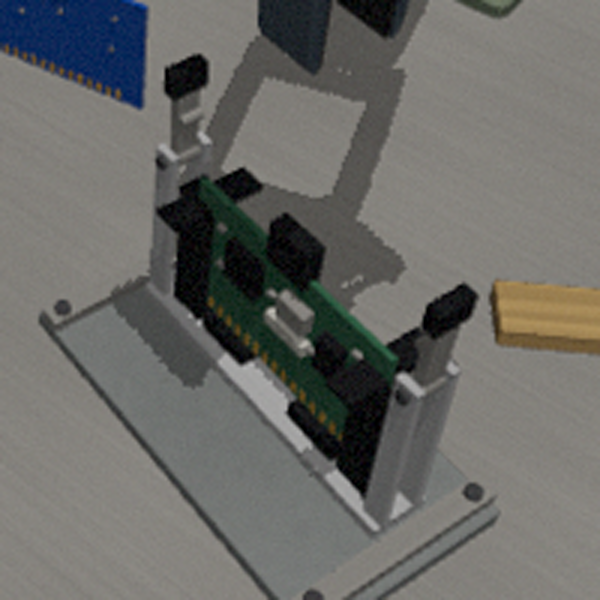

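View pics/i_si.png

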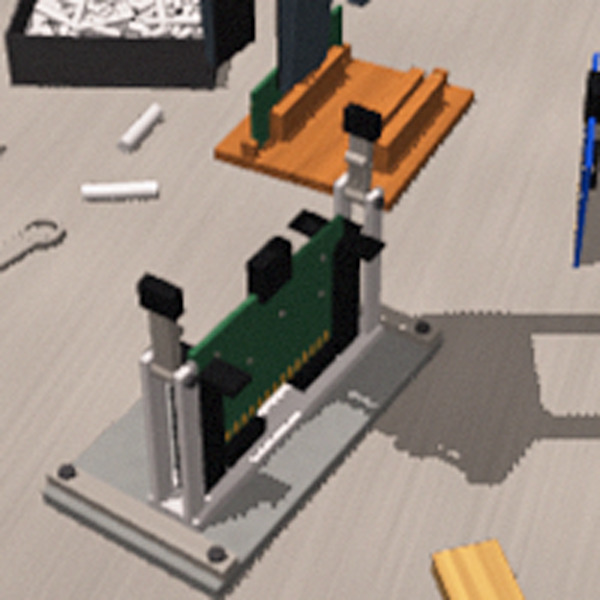

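Board stands in both guides and is released (scene: top edge between the guide flanges, bar at (295,245) of the crop; both levers upright). Next: the +y lever with the shut fingers.

Call:
{"name": "apply_moves", "arguments": {"plan": [{"jaw":0.8,"delta_pos":[30,0.2,0],"spin":0},{"jaw":1,"delta_pos":[70,0.2,0],"spin":0},{"jaw":1,"delta_pos":[110,0.2,0],"spin":0},{"jaw":1,"delta_pos":[130,0.2,10],"spin":0},{"jaw":1,"delta_pos":[130,0.2,40],"spin":0},{"jaw":1,"delta_pos":[130,0.2,70],"spin":0},{"jaw":1,"delta_pos":[130,0.2,90],"spin":0},{"jaw":1,"delta_pos":[130,0.2,95],"spin":0}]}}

```text
time_s: 15.55
ee_pos: [539.1, 300.6, 172.0]
ee_rot: [179.9, 0.3, 75.0]
force: [-0.9, -0.2, -0.5]
gripper_width: 0.4
```

```bash
cat >> h.py <<'E'
def rk():
    s=env.state(); d=s["ee_pos"][:2]-np.array([507.0,176.8]); e=np.array([.2579,.9662]); n=np.array([.9662,-.2579])
    print("rack y",(d@e).round(2),"x",(d@n).round(2),"z",s["ee_pos"][2].round(2),"F y",(s["force"][:2]@e).round(1),"x",(s["force"][:2]@n).round(1),"z",s["force"][2].round(1),"t",s["time_s"],"yaw",s["ee_rot"][2].round(2),"w",s["gripper_width"].round(1))
def shot(p):
    im=cams.grab_frame("scene"); a=cv2.resize(im[150:350,300:500,::-1],None,fx=2,fy=2,interpolation=cv2.INTER_CUBIC)
    im=cams.grab_frame("side"); b=cv2.resize(im[150:350,190:390,::-1],None,fx=2,fy=2,interpolation=cv2.INTER_CUBIC)
    cv2.imwrite(f"pics/{p}.png",np.hstack([a,b]))
E
python3 -c "
from h import *
rk(); shot('j')"
```

```text
Traceback (most recent call last):
  File "h.py", line 22, in rk
    print("rack y",(d@e).round(2),"x",(d@n).round(2),"z",s["ee_pos"][2].round(2),"F y",(s["force"][:2]@e).round(1),"x",(s["force"][:2]@n).round(1),"z",s["force"][2].round(1),"t",s["time_s"],"yaw",s["ee_rot"][2].round(2),"w",s["gripper_width"].round(1))
                                                                                                                                                                                                                                ^^^^^^^^^^^^^^^^^^^^^^^^
AttributeError: 'float' object has no attribute 'round'
```

```bash
sed -i 's/s\["gripper_width"\].round(1)/round(s["gripper_width"],1)/' h.py
python3 -c "
from h import *
rk(); shot('j')"
```

```text
rack y 127.85 x -0.92 z 172.03 F y -0.4 x -0.8 z -0.5 t 15.55 yaw 75.02 w 0.4
```

View pics/j.png

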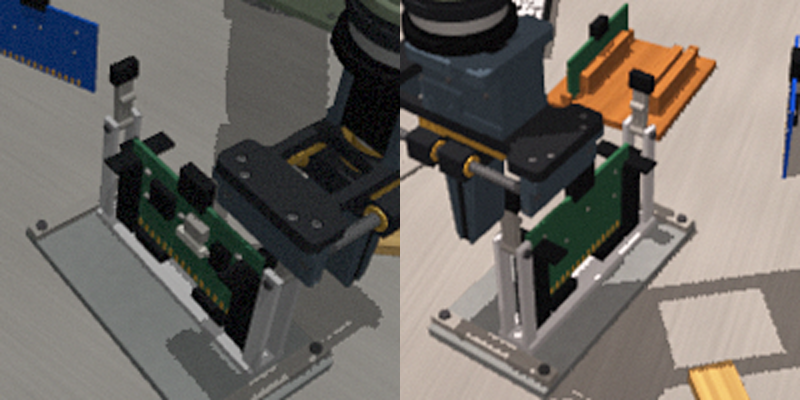

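Call:
{"name": "apply_moves", "arguments": {"plan": [{"jaw":1,"delta_pos":[-11,0.9,-4],"spin":0},{"jaw":1,"delta_pos":[-21,0.9,-4],"spin":0},{"jaw":1,"delta_pos":[-31,0.9,-2.4],"spin":0},{"jaw":1,"delta_pos":[-41,0.9,1.2],"spin":0},{"jaw":1,"delta_pos":[-49,0.9,6.6],"spin":0},{"jaw":1,"delta_pos":[-56.4,0.9,13.7],"spin":0},{"jaw":1,"delta_pos":[-56.4,0.9,13.7],"spin":0},{"jaw":1,"delta_pos":[-56.4,0.9,13.7],"spin":0}]}}

```text
time_s: 16.65
ee_pos: [525.8, 245.9, 159.5]
ee_rot: [179.9, 0.2, 75.0]
force: [-0.1, -0.1, 0.7]
gripper_width: 0.5
```

```bash
python3 -c "
from h import *
rk(); shot('k')"
```

```text
rack y 71.64 x 0.36 z 159.54 F y -0.1 x -0.1 z 0.7 t 16.65 yaw 75.02 w 0.5
```

View pics/k.png

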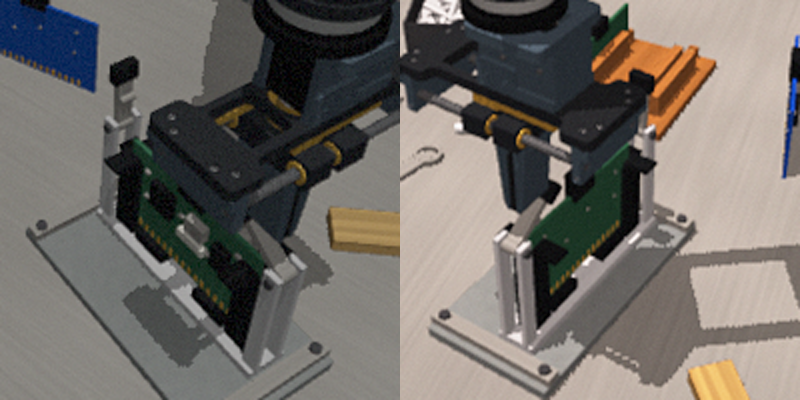

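Call:
{"name": "apply_moves", "arguments": {"plan": [{"jaw":1,"delta_pos":[-3,-0.3,4.7],"spin":0},{"jaw":1,"delta_pos":[-5.7,-0.3,9.4],"spin":0},{"jaw":1,"delta_pos":[-8,-0.3,13.9],"spin":0},{"jaw":1,"delta_pos":[-9.6,-0.3,18.7],"spin":0},{"jaw":1,"delta_pos":[-10.5,-0.3,21],"spin":0},{"jaw":1,"delta_pos":[-10.5,-0.3,21],"spin":0},{"jaw":1,"delta_pos":[-10.5,-0.3,21],"spin":0},{"jaw":1,"delta_pos":[-10.5,-0.3,21],"spin":0}]}}

```text
time_s: 17.75
ee_pos: [522.6, 236.1, 138.5]
ee_rot: [179.9, 0.2, 75.0]
force: [0.6, -0.2, 0.2]
gripper_width: 0.4
```

```bash
python3 -c "
from h import *
rk(); shot('l')"
```

```text
rack y 61.27 x -0.21 z 138.47 F y -0.1 x 0.6 z 0.2 t 17.75 yaw 75.04 w 0.4
```

View pics/l.png

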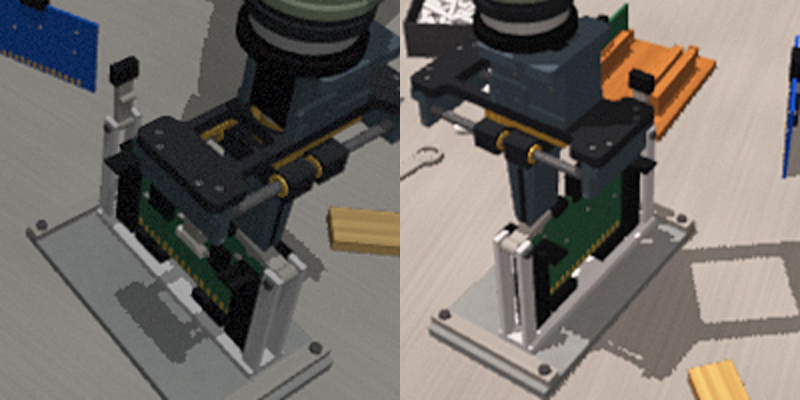

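Call:
{"name": "apply_moves", "arguments": {"plan": [{"jaw":1,"delta_pos":[-0.4,0,1],"spin":0},{"jaw":1,"delta_pos":[-0.7,0,2],"spin":0},{"jaw":1,"delta_pos":[-0.9,0,3],"spin":0},{"jaw":1,"delta_pos":[-1.1,0,4],"spin":0},{"jaw":1,"delta_pos":[-1.2,0,5],"spin":0},{"jaw":1,"delta_pos":[-1.2,0,5],"spin":0},{"jaw":1,"delta_pos":[-1.2,0,5],"spin":0},{"jaw":1,"delta_pos":[-1.2,0,5],"spin":0}]}}

```text
time_s: 18.85
ee_pos: [522.4, 235.1, 133.6]
ee_rot: [179.9, 0.2, 75.0]
force: [0.7, 2.7, 4.5]
gripper_width: 0.8
```

```bash
python3 -c "
from h import *
rk()"
```

```text
rack y 60.27 x -0.11 z 133.6 F y 2.8 x -0.1 z 4.5 t 18.85 yaw 75.03 w 0.8
```

Call:
{"name": "apply_moves", "arguments": {"plan": [{"jaw":1,"delta_pos":[0,0,0.4],"spin":0},{"jaw":1,"delta_pos":[0,0,0.8],"spin":0},{"jaw":1,"delta_pos":[0,0,1.2],"spin":0},{"jaw":1,"delta_pos":[0,0,1.5],"spin":0},{"jaw":1,"delta_pos":[0,0,1.8],"spin":0},{"jaw":1,"delta_pos":[0,0,1.8],"spin":0},{"jaw":1,"delta_pos":[0,0,1.8],"spin":0},{"jaw":1,"delta_pos":[0,0,1.8],"spin":0}]}}

```text
time_s: 19.85
ee_pos: [522.4, 234.9, 131.8]
ee_rot: [179.9, 0.2, 75.0]
force: [-0.1, 1.8, 5.9]
gripper_width: 0.3
```

```bash
python3 -c "
from h import *
rk()"
```

```text
rack y 60.09 x -0.1 z 131.85 F y 1.7 x -0.6 z 5.9 t 19.85 yaw 75.03 w 0.3
```

Call:
{"name": "apply_moves", "arguments": {"plan": [{"jaw":1,"delta_pos":[0,0,0.2],"spin":0},{"jaw":1,"delta_pos":[0,0,0.4],"spin":0},{"jaw":1,"delta_pos":[0,0,0.6],"spin":0},{"jaw":1,"delta_pos":[0,0,0.8],"spin":0},{"jaw":1,"delta_pos":[0,0,0.8],"spin":0},{"jaw":1,"delta_pos":[0,0,0.8],"spin":0},{"jaw":1,"delta_pos":[0,0,0.8],"spin":0},{"jaw":1,"delta_pos":[0,0,0.8],"spin":0}]}}

```text
time_s: 20.85
ee_pos: [522.4, 234.8, 131.3]
ee_rot: [179.9, 0.2, 75.0]
force: [-0.4, 1.7, 5.8]
gripper_width: 0.5
```

```bash
python3 -c "
from h import *
rk(); shot('m')"
```

```text
rack y 60.02 x -0.09 z 131.25 F y 1.5 x -0.8 z 5.8 t 20.85 yaw 75.03 w 0.5
```

View pics/m.png

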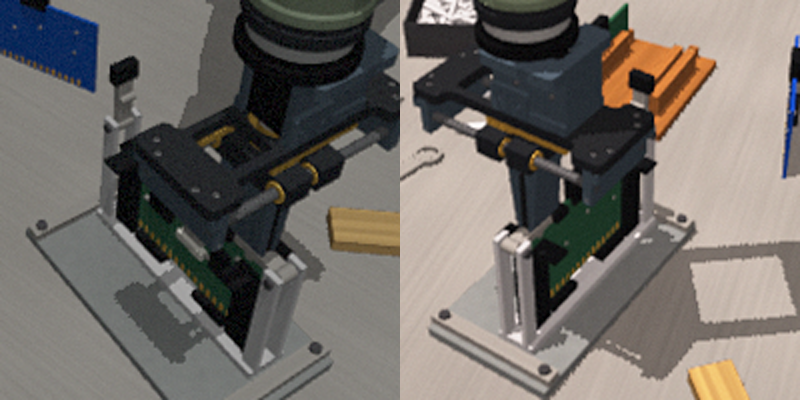

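Call:
{"name": "apply_moves", "arguments": {"plan": [{"jaw":1,"delta_pos":[0,0,0.2],"spin":0},{"jaw":1,"delta_pos":[0,0,0.4],"spin":0},{"jaw":1,"delta_pos":[0,0,0.6],"spin":0},{"jaw":1,"delta_pos":[0,0,0.8],"spin":0},{"jaw":1,"delta_pos":[0,0,0.9],"spin":0},{"jaw":1,"delta_pos":[0,0,0.9],"spin":0},{"jaw":1,"delta_pos":[0,0,0.9],"spin":0},{"jaw":1,"delta_pos":[0,0,0.9],"spin":0}]}}

```text
time_s: 21.95
ee_pos: [522.4, 234.8, 131.1]
ee_rot: [179.9, 0.2, 75.0]
force: [-0.7, 0.8, 7.9]
gripper_width: 0.7
```

```bash
python3 -c "
from h import *
rk()"
```

```text
rack y 60.03 x -0.04 z 131.11 F y 0.6 x -0.8 z 7.9 t 21.95 yaw 75.04 w 0.7
```

Call:
{"name": "apply_moves", "arguments": {"plan": [{"jaw":1,"delta_pos":[0,0,-4],"spin":0},{"jaw":1,"delta_pos":[0,0,-20],"spin":0},{"jaw":1,"delta_pos":[0,0,-50],"spin":0},{"jaw":1,"delta_pos":[0,0,-85],"spin":0},{"jaw":1,"delta_pos":[-30,0,-115],"spin":0},{"jaw":1,"delta_pos":[-80,0,-120],"spin":0},{"jaw":1,"delta_pos":[-130,0,-120],"spin":0},{"jaw":1,"delta_pos":[-180,0,-120],"spin":0}]}}

```text
time_s: 22.95
ee_pos: [475.0, 59.8, 252.4]
ee_rot: [179.8, 0.3, 75.1]
force: [0.5, -0.8, -0.0]
gripper_width: 0.2
```

```bash
python3 -c "
from h import *
rk(); shot('n')"
```

```text
rack y -121.3 x -0.74 z 252.39 F y -0.7 x 0.7 z -0.0 t 22.95 yaw 75.06 w 0.2
```

View pics/n.png

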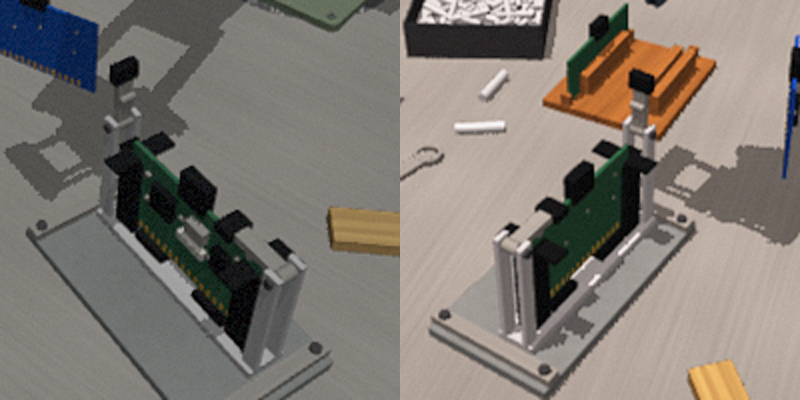

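The +y lever lies flat over the board's edge. Now the −y lever, mirrored.

Call:
{"name": "apply_moves", "arguments": {"plan": [{"jaw":1,"delta_pos":[-9,0.7,0],"spin":0},{"jaw":1,"delta_pos":[-9,0.7,15],"spin":0},{"jaw":1,"delta_pos":[-9,0.7,40],"spin":0},{"jaw":1,"delta_pos":[-9,0.7,65],"spin":0},{"jaw":1,"delta_pos":[-9,0.7,76],"spin":0},{"jaw":1,"delta_pos":[-9,0.7,76],"spin":0},{"jaw":1,"delta_pos":[-9,0.7,76],"spin":0},{"jaw":1,"delta_pos":[-9,0.7,76],"spin":0}]}}

```text
time_s: 24.05
ee_pos: [473.1, 48.5, 177.4]
ee_rot: [179.8, 0.3, 74.8]
force: [0.7, -0.9, 0.8]
gripper_width: 0.3
```

```bash
python3 -c "
from h import *
rk(); shot('o')"
```

```text
rack y -132.72 x 0.3 z 177.41 F y -0.7 x 0.9 z 0.8 t 24.05 yaw 74.79 w 0.3
```

View pics/o.png

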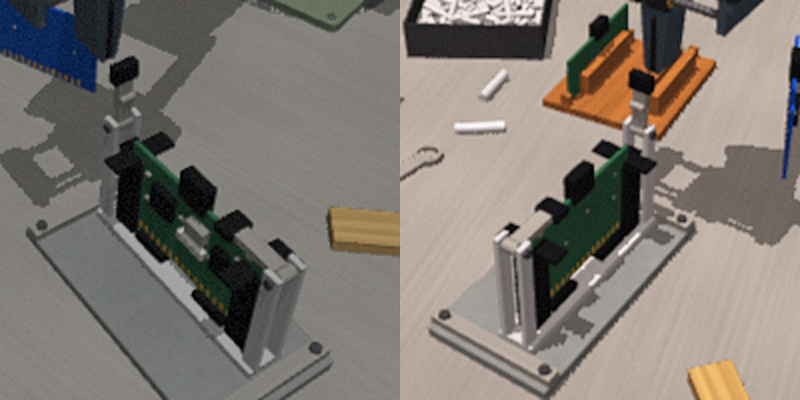

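Call:
{"name": "apply_moves", "arguments": {"plan": [{"jaw":1,"delta_pos":[16,-0.2,1.4],"spin":-0.004},{"jaw":1,"delta_pos":[26.3,-0.2,1.3],"spin":-0.004},{"jaw":1,"delta_pos":[36.2,-0.2,3],"spin":-0.004},{"jaw":1,"delta_pos":[45.5,-0.2,6.6],"spin":-0.004},{"jaw":1,"delta_pos":[53.9,-0.2,12],"spin":-0.004},{"jaw":1,"delta_pos":[61.2,-0.2,19],"spin":-0.004},{"jaw":1,"delta_pos":[61.2,-0.2,19],"spin":-0.004},{"jaw":1,"delta_pos":[61.2,-0.2,19],"spin":-0.004}]}}

```text
time_s: 25.15
ee_pos: [488.6, 107.9, 157.5]
ee_rot: [179.9, 0.3, 75.0]
force: [-0.4, -0.3, 0.6]
gripper_width: 0.7
```

```bash
python3 -c "
from h import *
rk(); shot('p')"
```

```text
rack y -71.34 x 0.0 z 157.54 F y -0.4 x -0.3 z 0.6 t 25.15 yaw 74.99 w 0.7
```

View pics/p.png

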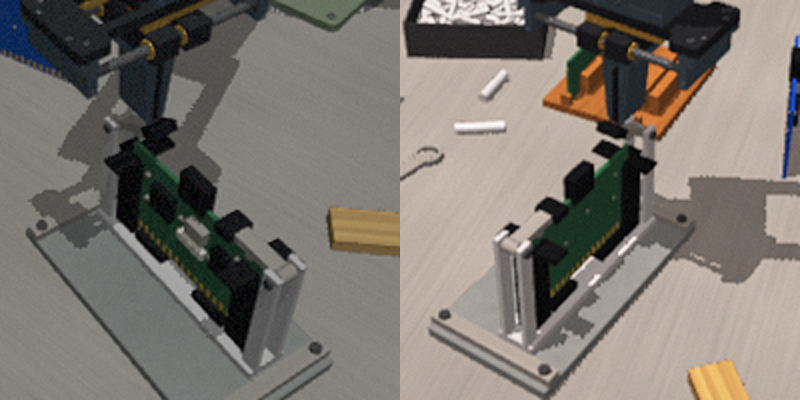

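Call:
{"name": "apply_moves", "arguments": {"plan": [{"jaw":1,"delta_pos":[2.8,0,3.7],"spin":0},{"jaw":1,"delta_pos":[5.4,0,7.4],"spin":0},{"jaw":1,"delta_pos":[7.6,0,11.9],"spin":0},{"jaw":1,"delta_pos":[9.3,0,16.7],"spin":0},{"jaw":1,"delta_pos":[10.2,0,19],"spin":0},{"jaw":1,"delta_pos":[10.2,0,19],"spin":0},{"jaw":1,"delta_pos":[10.2,0,19],"spin":0},{"jaw":1,"delta_pos":[10.2,0,19],"spin":0}]}}

```text
time_s: 26.25
ee_pos: [491.2, 117.6, 138.6]
ee_rot: [179.9, 0.3, 75.0]
force: [-0.0, 0.1, -0.0]
gripper_width: 0.4
```

```bash
python3 -c "
from h import *
rk(); shot('q')"
```

```text
rack y -61.32 x -0.03 z 138.55 F y 0.1 x -0.1 z -0.0 t 26.25 yaw 74.98 w 0.4
```

View pics/q.png

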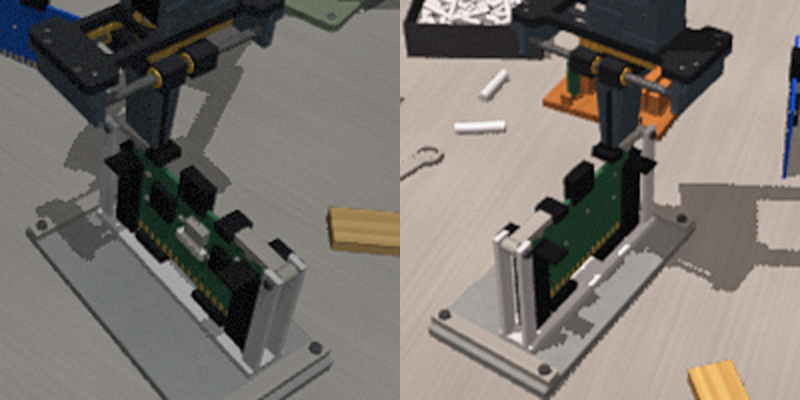

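Call:
{"name": "apply_moves", "arguments": {"plan": [{"jaw":1,"delta_pos":[0.4,0,1],"spin":0},{"jaw":1,"delta_pos":[0.7,0,2],"spin":0},{"jaw":1,"delta_pos":[0.9,0,3],"spin":0},{"jaw":1,"delta_pos":[1.1,0,4],"spin":0},{"jaw":1,"delta_pos":[1.2,0,5],"spin":0},{"jaw":1,"delta_pos":[1.2,0,5],"spin":0},{"jaw":1,"delta_pos":[1.2,0,5],"spin":0},{"jaw":1,"delta_pos":[1.2,0,5],"spin":0}]}}

```text
time_s: 27.35
ee_pos: [491.5, 118.6, 133.6]
ee_rot: [179.8, 0.3, 75.0]
force: [0.4, -0.7, 2.0]
gripper_width: -0.1
```

Call:
{"name": "apply_moves", "arguments": {"plan": [{"jaw":1,"delta_pos":[0,0,0.4],"spin":0},{"jaw":1,"delta_pos":[0,0,0.8],"spin":0},{"jaw":1,"delta_pos":[0,0,1.2],"spin":0},{"jaw":1,"delta_pos":[0,0,1.5],"spin":0},{"jaw":1,"delta_pos":[0,0,1.8],"spin":0},{"jaw":1,"delta_pos":[0,0,1.8],"spin":0},{"jaw":1,"delta_pos":[0,0,1.8],"spin":0},{"jaw":1,"delta_pos":[0,0,1.8],"spin":0}]}}

```text
time_s: 28.35
ee_pos: [491.6, 118.7, 132.0]
ee_rot: [179.8, 0.3, 75.0]
force: [-0.8, -1.9, 5.1]
gripper_width: 0.4
```

```bash
python3 -c "
from h import *
rk()"
```

```text
rack y -60.11 x 0.13 z 131.96 F y -2.0 x -0.3 z 5.1 t 28.35 yaw 74.98 w 0.4
```

Call:
{"name": "apply_moves", "arguments": {"plan": [{"jaw":1,"delta_pos":[0,0,0.3],"spin":0},{"jaw":1,"delta_pos":[0,0,0.6],"spin":0},{"jaw":1,"delta_pos":[0,0,0.9],"spin":0},{"jaw":1,"delta_pos":[0,0,1.2],"spin":0},{"jaw":1,"delta_pos":[0,0,1.4],"spin":0},{"jaw":1,"delta_pos":[0,0,1.4],"spin":0},{"jaw":1,"delta_pos":[0,0,1.4],"spin":0},{"jaw":1,"delta_pos":[0,0,1.4],"spin":0}]}}

```text
time_s: 29.35
ee_pos: [491.7, 118.8, 131.2]
ee_rot: [179.8, 0.2, 75.0]
force: [-2.2, -1.3, 7.7]
gripper_width: 0.5
```

```bash
python3 -c "
from h import *
rk()"
```

```text
rack y -60.02 x 0.16 z 131.17 F y -1.8 x -1.8 z 7.7 t 29.35 yaw 74.98 w 0.5
```

Call:
{"name": "apply_moves", "arguments": {"plan": [{"jaw":1,"delta_pos":[0,0,0.3],"spin":0},{"jaw":1,"delta_pos":[0,0,0.6],"spin":0},{"jaw":1,"delta_pos":[0,0,0.9],"spin":0},{"jaw":1,"delta_pos":[0,0,1.1],"spin":0},{"jaw":1,"delta_pos":[0,0,1.1],"spin":0},{"jaw":1,"delta_pos":[0,0,1.1],"spin":0},{"jaw":1,"delta_pos":[0,0,1.1],"spin":0},{"jaw":1,"delta_pos":[0,0,1.1],"spin":0}]}}

```text
time_s: 30.35
ee_pos: [491.7, 118.8, 131.1]
ee_rot: [179.8, 0.2, 75.0]
force: [-3.1, -2.1, 10.0]
gripper_width: 0.2
```

```bash
python3 -c "
from h import *
rk()"
```

```text
rack y -60.0 x 0.18 z 131.08 F y -2.9 x -2.5 z 10.0 t 30.35 yaw 74.98 w 0.2
```

Call:
{"name": "apply_moves", "arguments": {"plan": [{"jaw":1,"delta_pos":[0,0,-4],"spin":0},{"jaw":1,"delta_pos":[0,0,-20],"spin":0},{"jaw":1,"delta_pos":[0,0,-50],"spin":0},{"jaw":1,"delta_pos":[0,0,-85],"spin":0},{"jaw":1,"delta_pos":[0,0,-120],"spin":0},{"jaw":1,"delta_pos":[0,0,-150],"spin":0},{"jaw":1,"delta_pos":[0,0,-160],"spin":0},{"jaw":1,"delta_pos":[0,0,-160],"spin":0}]}}

```text
time_s: 31.35
ee_pos: [491.2, 119.7, 290.6]
ee_rot: [179.8, 0.2, 75.0]
force: [0.6, -0.6, -0.5]
gripper_width: 0.4
```

Run:
```python
from h import *
rk()
C=cal("wrist"); im=cams.grab_frame("wrist"); cv2.imwrite("pics/r_w.png",im[:,:,::-1])
a=cams.grab_frame("scene")[:,:,::-1]; cv2.imwrite("pics/r_scf.png",a); cv2.imwrite("pics/r_sc.png",cv2.resize(a[220:360,320:460],None,fx=5,fy=4,interpolation=cv2.INTER_CUBIC))
b=cams.grab_frame("side")[:,:,::-1]; cv2.imwrite("pics/r_sif.png",b);cv2.imwrite("pics/r_si.png",cv2.resize(b[200:350,200:350],None,fx=4,fy=4,interpolation=cv2.INTER_CUBIC))
```

```text
rack y -59.21 x -0.51 z 290.57 F y -0.4 x 0.8 z -0.5 t 31.35 yaw 74.98 w 0.4
```

View pics/r_sc.png

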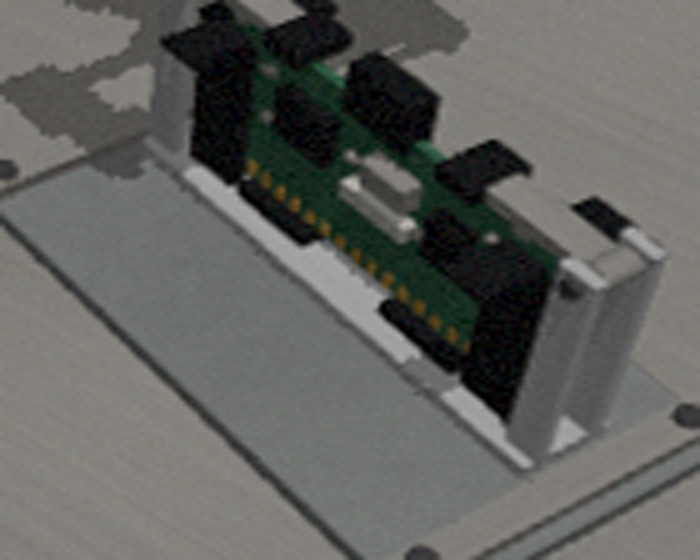

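View pics/r_si.png

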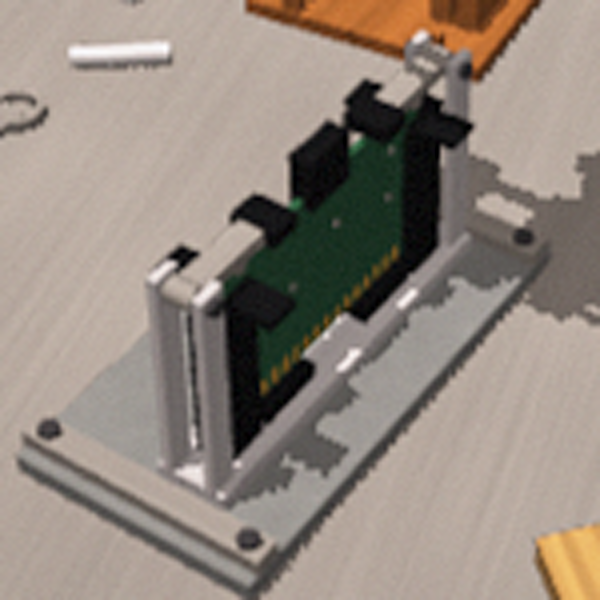

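View pics/r_scf.png

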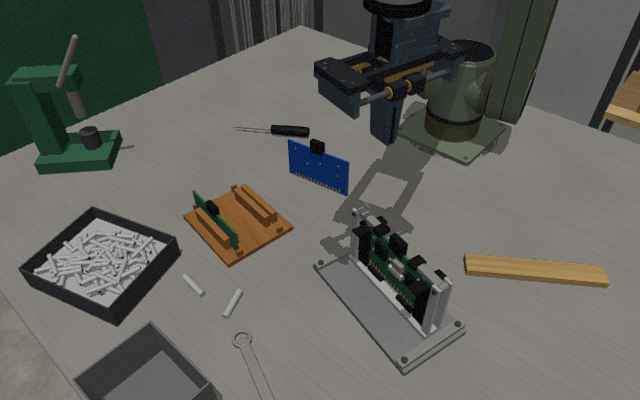

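Run:
```python
from h import *
S=cal("scene");D=cal("side")
for n,a,b in [("L pad top",(487,160),(265,208)),("R pad top",(309,34),(376,102)),("bar top",(395,80),(320,150))]:
    print(n,tri(S,(320+a[0]/5,220+a[1]/4),D,(200+b[0]/4,200+b[1]/4)))
def w(y,z,x=0): 
    return np.array([507.0,176.8,0])+y*np.array([.2579,.9662,0])+np.array([0,0,z])
for y in (41,-41):
    print(y,w(y,131).round(1))
```

```text
L pad top (array([515.90118192, 216.88073637, 130.37228439]), np.float64(0.2614466923056966))
R pad top (array([495.78962382, 137.15359063, 129.73695202]), np.float64(1.3606119347158199))
bar top (array([505.28062398, 176.80289708, 134.75991897]), np.float64(0.49126399108789087))
41 [517.6 216.4 131. ]
-41 [496.4 137.2 131. ]
```

Run:
```python
from h import *
print(env.state()["time_s"]); print(env.job_done())
```

```text
31.5
the job is handed in; nothing more can be done
None
```

I handed the job in at 31.5 s. The sensor board is in the rack and pressed home, and both levers are closed. I got no verdict back.

**What I did**
- I gripped the tall board's pull bar and lifted it out of the stand.
- From the wrist camera I found the guides about 13 mm off the base centre in x. I slid the board down them with under about 3 N at the tool until the contacts took its weight, then let go.
- I then swung the +y lever, then the −y lever, in and down with the shut fingers until each met its hard stop. The fingertips stopped at z ≈ 131.1 mm with 8 to 10 N; a closed lever should stop at 131.

**Last checks**
- **Levers:** the final pictures show both level. The pad tops triangulated to 130.4 mm (+y) and 129.7 mm (−y, though its two views disagreed by 1.4 px), against 131 expected for closed. I did not re-touch the +y lever after closing the −y one.
- **Board height:** one check disagreed. A rough pick of the bar's top gave 134.8 mm, where about 140 is expected. I put that down to the loose pixel choice and did not repeat it, so "fully home" rests on the levers reaching their stops.
- **Surroundings:** the blank and the blue look-alike look undisturbed in the picture, though I did not measure how far the blank moved. The arm is well clear of everything.

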